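Warm up the leftovers

ROBOT

A 6-joint arm with a two-finger parallel gripper is mounted at the origin on the work surface. World frame = base frame: x ahead of the robot, y to its left, z up, the work surface at z = 0. Lengths are in m, angles in rad, forces in N, time in s.
With the tool pointing down it reaches from about 0.225 to 0.875 m from the base axis. Payload 3.4 kg.
Tool frame: the origin (TCP) lies on the mounting face of the last link; the fingertips stand 173 mm ahead of it and the grasp point (between the pads) lies 155 mm ahead of it; z points along the fingers, y is the line along which they close (so a half turn about z gives the same grasp; the last joint's range is limited). The gripper opens to 85 mm and grips with 20 to 120 N. Pads are 22 mm wide; open, the fingers measure 114 mm over their backs; the gripper's body (76 mm by 85 mm) begins 54 mm behind the grasp point. The pads swing forward as they close: fully open they stand 13 mm farther back than shut.
Start: joints at [1.074, 0.276, 1.505, -0, 1.361, -0.121], TCP at [0.211, 0.535, 0.405] pointing down, gripper open.
Joint ranges: [-2.89, 2.89], [-0.75, 2.08], [0.22, 2.7], [-1.18, 4.32], [0.11, 2.71], [-2.7, 2.7]. Speed limits (rad/s): [2.57, 2.57, 3.14, 3.14, 3.14, 3.14].

INTERFACE

Orientations are given as a unit quaternion [w, x, y, z].
In Python, from rig import manip gives the robot as it stands.
- The arm moves only by the tool carry_out, never from a script. Its arguments are lists of equal length, an entry for each row: "linear": the shift along the world's x, y, z each as a share of 500 mm, from -1 to 1, a list of three; "angular": the turn, a rotation vector about the world's x, y, z each as a share of 0.08 rad, from -1 to 1, a list of three; "hand": the opening, from 0 (shut) to 1 (fully open). In form: {"linear": [[x, y, z], ...], "angular": [[rx, ry, rz], ...], "hand": [hand, ...]}. A call has 1 to 8 rows; each row shifts and turns the commanded pose from where the row before left it; what a row does not reach is not made up. A row lasts 1/12 s, in which the tool goes at most 41.7 mm and 7.16 degrees, less where a joint would pass 70% of its speed; a pose out of reach is approached as far as the arm can. A call with a number of a shift or a turn outside -1 to 1 is refused whole. A call with a gripper value outside its range is refused whole. The fingers move at their own pace and stop on an object; "force" is the grip in N (left out, the last holds). Time passes only in rows, so rows that do not move let the fingers close. It gives the time, the measured TCP pose, the force, the opening and the grip force at its end, in the units of the state.
- manip.get_state(): the state, without advancing time (a new reading comes with each control period).
- manip.get_image(name): name is "scene" or "top"; returns the picture (384x512x3 uint8, red, green, blue); there is no depth.
- manip.camera_params(name): a dict with "fx", "fy", "cx", "cy" (pixels), "k1" (the pictures are not rectified: a ray, as slopes to the right and down, at radius r is drawn at 1 + k1 r^2 times it, then the intrinsics apply), "view" (4x4, takes a point from world to camera coordinates). Camera axes: x right, y down, z forward; pixel columns grow to the right and rows downward; lengths in m; the calibration is good to about 2 mm. A picture is of the moment at which its call begins. camera_params takes no time and is no camera call.
- manip.sign_off(): hands the job in; it is judged then, once.
The state is a dict: "clock": time; "qpos": joint angles; "qd": joint speeds; "effort": joint torques, N m; "position": TCP position; "ee_rot": TCP orientation; "contact_force": force on the tool from outside, world axes, zero at the start; "moment": the same for the moment, N m; "width": finger opening in m; "gripper_force": force on a finger pad.
Only numpy, scipy, OpenCV 4.12 (cv2) and the standard library are available. Lean on these libraries where they do the work, as an engineer would, in place of code of your own. Each camera call takes 0.05 s, during which the arm holds its last target. There are 200 camera calls.

TASK

Warm up the leftovers: stand every lidded clear tub (the round soup tub and all the rectangular ones) flat on the warming tray's bare steel plate, then turn its dial to the two-dot mark to heat them. Pick up the thermometer, point its lens from above, at a slant, at the middle of the soup tub's lid from about 10 cm away and hold it steady for two seconds, and lay it back right way up on its cork mat. Finally turn the dial down to the one-dot mark to keep the food warm, leaving all the tubs on the plate and everything else on the counter standing where it is.

Things in the scene. Friction and masses are not known exactly. Their poses are not given: they have to be found in the camera images.
- plate (a point): centre of the warming tray's bare steel plate, on its upper surface, 35 above the worktop. The plate is 250 along this frame's x and 220 along its y, z up, level, fixed; room for four tubs in two rows of two. The dial's panel joins the plate's -y edge, flush with it.
- dial (a joint): the tray's selector, in rad: 0 = off (pointer at the white bar, towards the panel's -x edge), growing clockwise seen from above, with a click stop every 45 degrees: 0.785 = one white dot, 1.571 = two dots (pointer towards the steel plate), 2.356 = three dots; it ends at 2.42. It springs into the nearest stop when let go; it needs at most about 0.1 N m. It starts at off or at one dot.
- dial_grip (a point): on the dial's vertical axis, 65 above the worktop, where to grip. The dial is a black disc 60 across and 10 high, whose foot is 37 above the worktop, with an upright grip bar across it: 54 long, 14 thick, its top 10 above this point. x of this frame runs along the bar, its -x end carries the white pointer line; the frame turns with the dial. It is 165 from the plate's centre along the plate's -y.
- soup: round lidded clear plastic tub of soup, 68 across, 60 high, about 0.28 kg, the only round lidded clear tub; origin at the centre of its underside, z up.
- soup_lid (a point): centre of the soup tub's lid, on top, 60 above the tub's underside.
- tub1: lidded rectangular clear plastic tub of leftovers, 104 long (its x) x 60 wide (its y) x 46 high, about 0.22 kg, straight-sided for gripping across the 60. Origin at the centre of its underside, z up. Absent in some starts (None).
- tub2: lidded rectangular clear plastic tub of leftovers, 104 long (its x) x 60 wide (its y) x 46 high, about 0.22 kg, straight-sided for gripping across the 60. Origin at the centre of its underside, z up. Absent in some starts (None).
- tub3: lidded rectangular clear plastic tub of leftovers, 104 long (its x) x 60 wide (its y) x 46 high, about 0.22 kg, straight-sided for gripping across the 60. Origin at the centre of its underside, z up. Absent in some starts (None).
- therm: infrared thermometer: a white wand 150 long, lying along its x. Its straight handle (x from -75 to 25; 40 wide along y, 26 high) is what to grip; the thicker head (44 wide, up to 40 high) is at +x, ending in a stubby grey nose that slants 45 degrees forwards and down. Mass 0.13 kg, centre of mass near x = +5. Origin on its underside, z up when it lies as it should.
- lens: the lens at the tip of the thermometer's nose, fixed to it, at x = 74, z = 20 of the wand's frame. This frame's z is the line of sight, pointing out of the lens: 45 degrees below the wand's +x direction when the wand is level.
- mat: the thermometer's cork mat, fixed to the worktop, 210 (x) x 110 (y) x 6 thick; origin at the centre of its underside, so the top is 6 above it.
- teacup: bystander, leave alone: tall takeaway drinks cup with a white lid, 160 high, 90 across at the lid. Origin at the centre of its underside.
- jar: bystander, leave alone: squat dark jar with a wooden cap, 60 across, 70 high. Origin at the centre of its underside.
- tin: bystander, leave alone: two stacked pale-green round tins, 70 across, 36 high in all. Origin at the centre of its underside.
- empty_tub: bystander, leave alone: empty open clear tub without a lid, 110 x 75 x 40. Origin at the centre of its underside.
- spoon: bystander, leave alone: steel spoon lying down, 180 long. Origin at the centre of its underside when it lies as at the start.
- sauce: bystander, leave alone: amber sauce bottle, 52 across, 100 high. Origin at the centre of its underside.
- saucepot: bystander, leave alone: small blue-glazed solid round sauce pot, 42 across, 30 high. Origin at the centre of its underside.
Things that resemble listed ones, but are neither listed nor needed, are in the scene too. Leave any purple or red look-alike of the tub2 alone.

How it is judged:
On the way, in this order (a step that is already met when the one before it is completed fails the run):
1. the soup tub and every rectangular tub stand flat on the steel plate (x of soup in the frame of plate between -0.12 and 0.12 m and y of soup in the frame of plate between -0.095 and 0.095 m and z of soup in the frame of plate between -0.006 and 0.008 m and angle between each of soup, tub1, tub2, tub3's own z axis and vertical below 0.15 rad and linear speed of each of soup, tub1, tub2, tub3 below 0.03 m/s and x of tub1 in the frame of plate between -0.12 and 0.12 m and y of tub1 in the frame of plate between -0.095 and 0.095 m and z of tub1 in the frame of plate between -0.006 and 0.008 m and x of tub2 in the frame of plate between -0.12 and 0.12 m and y of tub2 in the frame of plate between -0.095 and 0.095 m and z of tub2 in the frame of plate between -0.006 and 0.008 m and x of tub3 in the frame of plate between -0.12 and 0.12 m and y of tub3 in the frame of plate between -0.095 and 0.095 m and z of tub3 in the frame of plate between -0.006 and 0.008 m), for 0.3 s.
2. the dial is at the two-dot mark (value of joint dial between 1.431 and 1.711 rad), for 0.3 s.
3. the thermometer points at the middle of the soup tub's lid from above, 5 to 16 cm away (line of sight within 2 cm), held steady for 1.5 s (x of soup_lid in the frame of lens between -0.02 and 0.02 m and y of soup_lid in the frame of lens between -0.02 and 0.02 m and z of soup_lid in the frame of lens between 0.05 and 0.16 m and z of lens in the frame of soup above 0.085 m and linear speed of therm below 0.04 m/s and angular speed of therm below 0.4 rad/s), for 1.5 s.
At the end, for the whole second after the job is handed in: Every lidded tub stands upright and still on the steel plate (centre within 120 mm in x, 95 mm in y of the plate's), the dial is within 0.14 rad of one dot (0.785), and the thermometer lies right way up on its mat (origin within 70 mm in x, 45 mm in y of the mat's) (all of step 1 and value of joint dial between 0.645 and 0.925 rad and x of therm in the frame of mat between -0.07 and 0.07 m and y of therm in the frame of mat between -0.045 and 0.045 m and z of therm in the frame of mat between 0.001 and 0.012 m and angle between therm's own z axis and vertical below 0.15 rad and linear speed of therm below 0.03 m/s); the robot touches nothing.
It fails at once if a bystander is knocked over (over 0.6 rad) or shoved more than 60 mm (distance of any of teacup, jar, tin, empty_tub, spoon, sauce, saucepot from where it was at the start of the episode above 0.06 m or angle between any of teacup, jar, tin, empty_tub, spoon, sauce, saucepot's own z axis and vertical above 0.6 rad).
Of tub1, tub2, tub3 only 2 to 3 are there at a start; the rules pass over those that are not, and their reading is None.
At some moment in a run one of soup, tub1, tub2, tub3 may be knocked a few centimetres aside while the robot is not near it.
Once in a run the grip may slacken for a moment while it holds something.
It also fails if it takes over 210 s, if anything falls off the work surface, if the arm or the gripper's body presses on something with over 40 N, if the wrist force passes 120 N, or if a joint passes its speed limit or range.

## Working session

There is one attempt and no reset: what is moved stays moved. The work goes in short steps, Python scripts to look and compute and a tool call to move; the robot and the scene stay as the last step left them, time stands still between calls to the robot, and variables do not carry over. Pictures are saved under pics/ and viewed, at most 14 in all, crops included, and the job is handed in when it is done.

Besides the shell and the picture viewer there is one more tool, called in YAML: its name, and indented under it one key for each argument. carry_out: Moves the arm, as the interface text tells. Its arguments: {"type":"object","properties":{"linear":{"type":"array"},"angular":{"type":"array"},"hand":{"type":"array"},"force":{"type":"number"}},"required":["linear","angular","hand"]}

```bash
mkdir -p pics; ls; cat > h.py <<'E'
import numpy as np, cv2
from rig import manip
def P(n):
    p=manip.camera_params(n); V=np.array(p["view"]); return p,V
def ray(n,u,v):
    p,V=P(n); d=np.array([(u-p["cx"])/p["fx"],(v-p["cy"])/p["fy"]]); x=d.copy()
    for _ in range(20): x=d/(1+p["k1"]*(x@x))
    R=V[:3,:3]; return -R.T@V[:3,3], R.T@np.array([x[0],x[1],1])
def onz(n,u,v,z):
    o,d=ray(n,u,v); return o+d*(z-o[2])/d[2]
def tri(uv1,n1,uv2,n2):
    o1,d1=ray(n1,*uv1);o2,d2=ray(n2,*uv2);d1/=np.linalg.norm(d1);d2/=np.linalg.norm(d2)
    s=np.linalg.lstsq(np.c_[d1,-d2],o2-o1,rcond=None)[0]
    a=o1+s[0]*d1;b=o2+s[1]*d2
    return (a+b)/2,np.linalg.norm(a-b)
def proj(n,X):
    p,V=P(n); c=V[:3,:3]@np.array(X)+V[:3,3]; x=c[:2]/c[2]; x=x*(1+p["k1"]*(x@x)); return np.array([p["fx"]*x[0]+p["cx"],p["fy"]*x[1]+p["cy"]])
def snap(n,f):
    im=manip.get_image(n)[:,:,::-1].copy(); cv2.imwrite(f,im); return im
E
python3 - <<'E'
from h import *
for n in("scene","top"):
    im=snap(n,f"pics/{n}0_raw.png"); cv2.imwrite(f"pics/{n}0.png",cv2.resize(im,(800,600),interpolation=cv2.INTER_CUBIC))
    p,V=P(n); print(n,{k:p[k] for k in p if k!="view"}); print(V.round(3).tolist(), (-V[:3,:3].T@V[:3,3]).round(3))
s=manip.get_state(); print({k:np.round(s[k],3).tolist() for k in s})
E
```

```text
pics
scene {'fx': 355.1504298462951, 'fy': 355.1504298462951, 'cx': 256.09870462370225, 'cy': 192.24844405408476, 'k1': -0.10138457312310986}
[[-0.887, 0.461, -0.002, 0.437], [0.291, 0.555, -0.78, -0.062], [-0.358, -0.692, -0.626, 1.165], [0.0, 0.0, 0.0, 1.0]] [0.823 0.639 0.682]
top {'fx': 431.49763235054115, 'fy': 431.49763235054115, 'cx': 254.6168330109953, 'cy': 185.0283767107327, 'k1': -0.14856493334997528}
[[-0.028, -1.0, 0.002, -0.002], [-0.991, 0.028, -0.128, 0.497], [0.128, -0.005, -0.992, 1.138], [0.0, 0.0, 0.0, 1.0]] [ 0.347 -0.01   1.192]
{'clock': 0.1, 'qpos': [1.074, 0.277, 1.506, -0.0, 1.361, -0.121], 'qd': [0.001, -0.0, -0.005, 0.002, -0.0, 0.002], 'effort': [0.001, -41.77, -24.641, -0.0, 0.006, -0.0], 'position': [0.211, 0.535, 0.404], 'ee_rot': [-0.0, 0.187, 0.982, -0.001], 'contact_force': [-0.687, -0.161, -0.194], 'moment': [0.032, 0.009, -0.01], 'gripper_force': 0.0, 'width': 0.086}
```

View pics/top0.png

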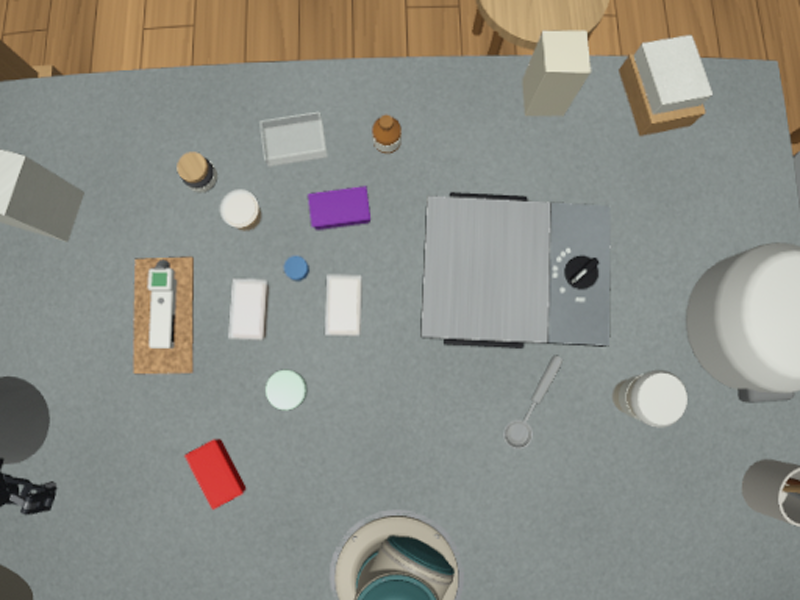

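View pics/scene0.png

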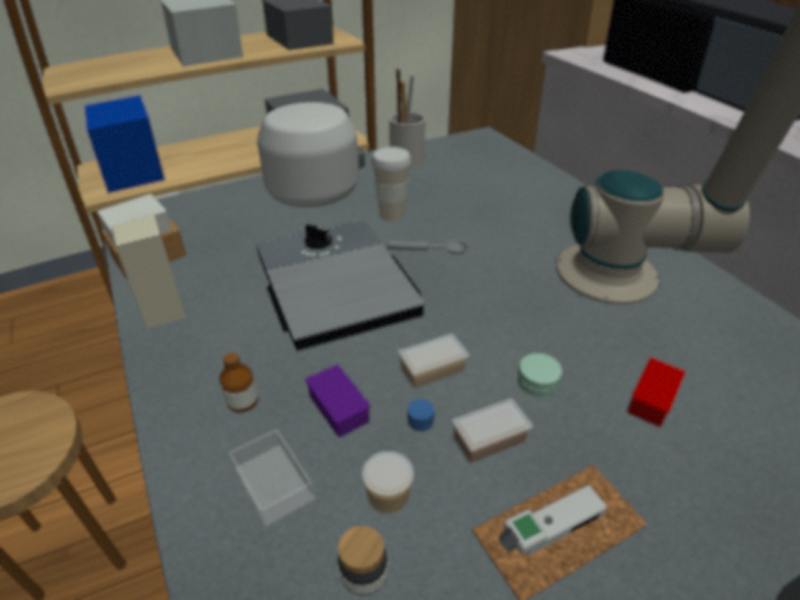

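Top view (800x600): soup lid is at (240,209), white-lidded tubs at (248,309) and (343,305), the wand at (160,305) with its nose up on the mat at (163,315). The plate is centred near (487,270) and the dial is at (581,272), with its pointer apparently at one dot. Purple and red are look-alikes.

```bash
python3 - <<'E'
from h import *
T=cv2.imread("pics/top0_raw.png");S=cv2.imread("pics/scene0_raw.png")
def blobs(im,n,lo,boxes,smax=60):
    h=cv2.cvtColor(im,cv2.COLOR_BGR2HSV); m=((h[...,2]>lo)&(h[...,1]<smax)).astype(np.uint8)
    out={}
    for k,(x0,y0,x1,y1) in boxes.items():
        mm=np.zeros_like(m); a=[int(v/1.5625) for v in (x0,y0,x1,y1)]
        mm[a[1]:a[3],a[0]:a[2]]=m[a[1]:a[3],a[0]:a[2]]
        c=max(cv2.findContours(mm,0,2)[0],key=cv2.contourArea); M=cv2.moments(c)
        out[k]=(c,(M["m10"]/M["m00"],M["m01"]/M["m00"]),cv2.contourArea(c),cv2.minAreaRect(c))
    return out
bt={"soup":(210,180,270,238),"tubA":(220,270,275,350),"tubB":(315,265,370,345),"wand":(140,250,180,360)}
bs={"soup":(350,440,425,515),"tubA":(440,390,540,470),"tubB":(390,325,480,390),"wand":(490,475,620,560)}
t=blobs(T,"top",190,bt); s=blobs(S,"scene",200,bs)
for k in bt:
    p,e=tri(t[k][1],"top",s[k][1],"scene"); print(k,p.round(4),"err",round(e,4),"areas",t[k][2],s[k][2], t[k][1],s[k][1])
    h={"soup":.06,"tubA":.046,"tubB":.046,"wand":.03}[k]
    c=cv2.boxPoints(t[k][3]); W=np.array([onz("top",*q,h)[:2] for q in c]); W2=np.array([onz("scene",*q,h)[:2] for q in cv2.boxPoints(s[k][3])])
    print("  top centre",W.mean(0).round(4),"sides",np.linalg.norm(W[1]-W[0]).round(4),np.linalg.norm(W[2]-W[1]).round(4),"ang",np.degrees(np.arctan2(*(W[1]-W[0])[::-1])).round(1), "scene c at h",onz("scene",*s[k][1],h)[:2].round(4))
# mat
h=cv2.cvtColor(T,cv2.COLOR_BGR2HSV); m=((h[...,0]>5)&(h[...,0]<25)&(h[...,1]>80)).astype(np.uint8); mm=np.zeros_like(m); mm[155:250,75:135]=m[155:250,75:135]
c=np.vstack(cv2.findContours(mm,0,2)[0]); W=np.array([onz("top",*q,.006)[:2] for q in cv2.boxPoints(cv2.minAreaRect(c))]); print("mat",W.round(3).tolist(),W.mean(0).round(4))
# plate corners by rows: crops for view
a=cv2.resize(T[115:235,260:400],(800,686),interpolation=cv2.INTER_CUBIC)[:600]
b=cv2.resize(S[135:225,155:280],(800,576),interpolation=cv2.INTER_CUBIC)
cv2.imwrite("pics/tray_top.png",a);cv2.imwrite("pics/tray_scene.png",b)
E
```

```text
Traceback (most recent call last):
ValueError: max() iterable argument is empty
```

```bash
cat > seg.py <<'E'
from h import *
def blobs(im,boxes):
    g=im.min(axis=2); out={}
    for k,(x0,y0,x1,y1) in boxes.items():
        a=[int(v/1.5625) for v in (x0,y0,x1,y1)]
        sub=np.ascontiguousarray(g[a[1]:a[3],a[0]:a[2]]); th,_=cv2.threshold(sub,0,255,cv2.THRESH_OTSU)
        mm=np.zeros_like(g); th=max(th,(th+sub.max())/2) ; mm[a[1]:a[3],a[0]:a[2]]=(sub>th)*255
        c=max(cv2.findContours(mm,0,2)[0],key=cv2.contourArea); M=cv2.moments(c)
        out[k]=(c,(M["m10"]/M["m00"],M["m01"]/M["m00"]),cv2.contourArea(c),cv2.minAreaRect(c),th,sub.max())
    return out
E
python3 - <<'E'
from seg import *
T=cv2.imread("pics/top0_raw.png");S=cv2.imread("pics/scene0_raw.png")
bt={"soup":(210,180,270,238),"tubA":(220,270,275,350),"tubB":(315,265,370,345),"wand":(140,250,180,360)}
bs={"soup":(350,440,425,515),"tubA":(440,390,540,470),"tubB":(390,325,480,390),"wand":(490,475,620,560)}
t=blobs(T,bt); s=blobs(S,bs)
for k in bt:
    p,e=tri(t[k][1],"top",s[k][1],"scene"); print(k,p.round(4),"err",round(e,4),"areas",t[k][2],s[k][2],"th",t[k][4:],s[k][4:])
    h={"soup":.06,"tubA":.046,"tubB":.046,"wand":.03}[k]
    c=cv2.boxPoints(t[k][3]); W=np.array([onz("top",*q,h)[:2] for q in c])
    print("  top centre",W.mean(0).round(4),"sides",np.linalg.norm(W[1]-W[0]).round(4),np.linalg.norm(W[2]-W[1]).round(4),"ang",np.degrees(np.arctan2(*(W[1]-W[0])[::-1])).round(1), "scene c at h",onz("scene",*s[k][1],h)[:2].round(4))
h=cv2.cvtColor(T,cv2.COLOR_BGR2HSV); m=((h[...,0]>5)&(h[...,0]<25)&(h[...,1]>80)).astype(np.uint8); mm=np.zeros_like(m); mm[155:250,75:135]=m[155:250,75:135]
c=np.vstack(cv2.findContours(mm,0,2)[0]); W=np.array([onz("top",*q,.006)[:2] for q in cv2.boxPoints(cv2.minAreaRect(c))]); print("mat",W.round(3).tolist(),W.mean(0).round(4))
cv2.imwrite("pics/tray_top.png",cv2.resize(T[120:225,260:400],(800,600),interpolation=cv2.INTER_CUBIC))
cv2.imwrite("pics/tray_scene.png",cv2.resize(S[135:225,155:275],(800,600),interpolation=cv2.INTER_CUBIC))
E
```

```text
soup [0.6451 0.257  0.0542] err 0.0007 areas 395.0 576.5 th (np.float64(193.0), np.uint8(215)) (np.float64(144.5), np.uint8(168))
  top centre [0.6433 0.2557] sides 0.0611 0.0614 ang -92.2 scene c at h [0.647  0.2603]
tubA [0.4695 0.2452 0.0416] err 0.0015 areas 648.0 700.0 th (np.float64(196.5), np.uint8(219)) (np.float64(144.5), np.uint8(167))
  top centre [0.4693 0.2449] sides 0.0992 0.0538 ang -3.5 scene c at h [0.4725 0.2475]
tubB [0.4717 0.0796 0.0417] err 0.0026 areas 635.0 473.0 th (np.float64(199.0), np.uint8(221)) (np.float64(145.0), np.uint8(167))
  top centre [0.4702 0.0801] sides 0.0969 0.0523 ang -2.7 scene c at h [0.4751 0.0825]
wand [0.4582 0.4051 0.0236] err 0.0038 areas 409.0 737.0 th (np.float64(187.5), np.uint8(220)) (np.float64(141.5), np.uint8(170))
  top centre [0.4564 0.4044] sides 0.1002 0.0359 ang -1.5 scene c at h [0.4633 0.4063]
mat [[0.571, 0.463], [0.568, 0.354], [0.362, 0.352], [0.364, 0.459]] [0.4662 0.4072]
```

View pics/tray_top.png

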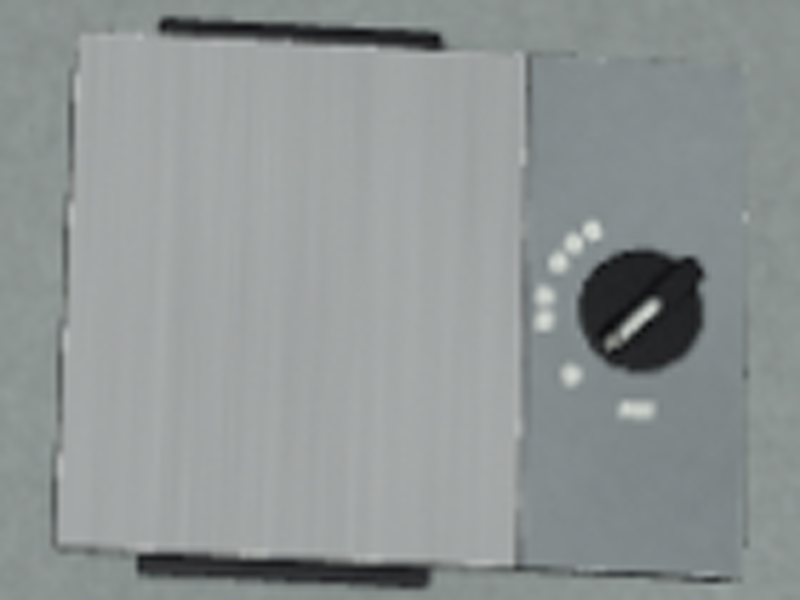

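View pics/tray_scene.png

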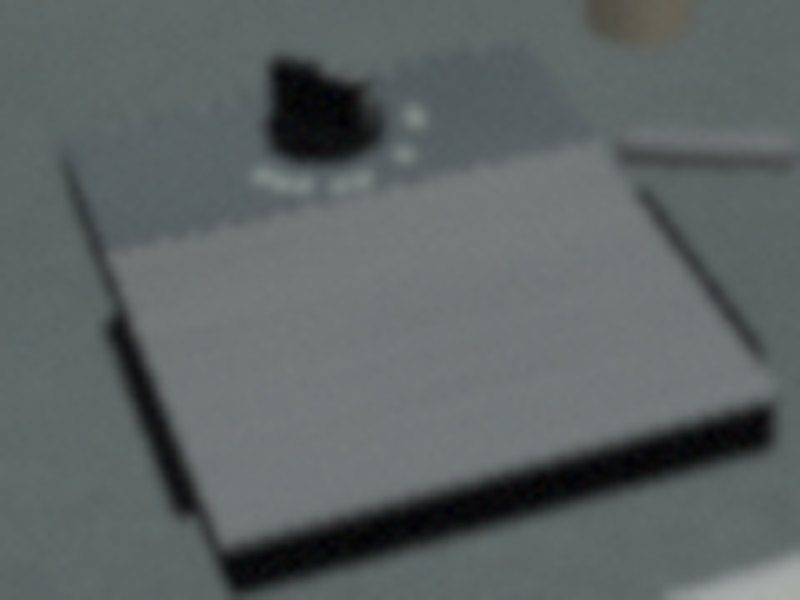

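Tray crops: in the top crop the plate's corners are (80,35), (523,52), (517,567), (57,548), and the dial centre is about (642,310). The pointer line reaches lower-left to the single dot, so the dial is at one dot.

```bash
python3 - <<'E'
from seg import *
a=np.array([(80,35),(523,52),(517,567),(57,548)])/5.714+[260,120]-.4
b=np.array([(225,550),(115,252),(603,143),(775,395)])/6.667+[155,135]-.4
C=[]
for p,q in zip(a,b):
    X,e=tri(p,"top",q,"scene"); C.append(X); print(X.round(4),round(e,4), onz("top",*p,.035)[:2].round(4), onz("scene",*q,.035)[:2].round(4))
C=np.array(C); print("plate tri",C.mean(0).round(4))
W=np.array([onz("top",*p,.035)[:2] for p in a]); c=W.mean(0); print("plate",c,"sides",[np.linalg.norm(W[i]-W[i-1]).round(4) for i in range(4)])
for d in (W[0]-W[3],W[1]-W[2],W[0]-W[1],W[3]-W[2]): print(np.degrees(np.arctan2(d[1],d[0])).round(1))
# dial: disc top at 47mm
print("dial disc c",onz("top",642/5.714+259.6,310/5.714+119.6,.047), "ptr inner(bar top .075)",onz("top",660/5.714+259.6,300/5.714+119.6,.075),"outer",onz("top",622/5.714+259.6,335/5.714+119.6,.075))
# wand long axis and ends
T=cv2.imread("pics/top0_raw.png"); 
w=T[165:228,90:120]; cv2.imwrite("pics/wand.png",cv2.resize(w,(285,600),interpolation=cv2.INTER_CUBIC))
E
```

```text
[ 0.662  -0.0739  0.0279] 0.0003 [ 0.6599 -0.0734] [ 0.6639 -0.0662]
[ 0.6444 -0.2876  0.0365] 0.004 [ 0.6466 -0.2889] [ 0.6424 -0.2881]
[ 0.3958 -0.2713  0.0312] 0.0036 [ 0.3972 -0.2714] [ 0.397  -0.2647]
[ 0.4143 -0.0551  0.0294] 0.0027 [ 0.4128 -0.0541] [ 0.4188 -0.05  ]
plate tri [ 0.5291 -0.172   0.0313]
plate [ 0.52914379 -0.17196611] sides [np.float64(0.2478), np.float64(0.216), np.float64(0.2501), np.float64(0.2178)]
-4.5
-4.0
86.5
85.9
dial disc c [ 0.51650248 -0.33577824  0.047     ] ptr inner(bar top .075) [ 0.51683988 -0.33668376  0.075     ] outer [ 0.50091955 -0.31758762  0.075     ]
```

View pics/wand.png

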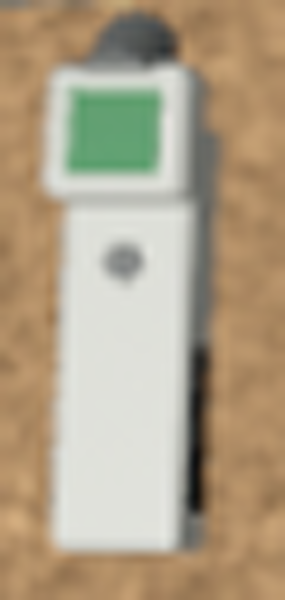

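Wand crop: the handle tail is at (118,550) and the head joins it at (130,198), pointing to +x. The plate centre is (0.529,-0.172) with yaw -4.2°, and the dial comes out at (0.517,-0.336), which matches the 165 mm check. I'll start with the tub at (0.469,0.245).

carry_out:
  linear:
    - [0.043,-0.0483,-0.024]
    - [0.043,-0.0483,-0.024]
    - [0.043,-0.0483,-0.024]
    - [0.043,-0.0483,-0.024]
    - [0.043,-0.0483,-0.024]
    - [0.043,-0.0483,-0.024]
    - [0.043,-0.0483,-0.024]
    - [0.043,-0.0483,-0.024]
  angular:
    - [0,0,1]
    - [0,0,1]
    - [0,0,1]
    - [0,0,1]
    - [0,0,0]
    - [0,0,0]
    - [0,0,0]
    - [0,0,0]
  hand: [1,1,1,1,1,1,1,1]
  force: 50

```text
clock: 0.77
position: [0.3836, 0.3403, 0.3079]
ee_rot: [-0.0, 0.028, 1.0, -0.0]
contact_force: [1.6, 1.0, 0.3]
width: 0.0852
gripper_force: 0.0
```

carry_out:
  linear:
    - [0.043,-0.0483,-0.024]
    - [0.043,-0.0483,-0.024]
    - [0.043,-0.0483,-0.024]
    - [0.043,-0.0483,-0.024]
    - [0,0,0]
    - [0,0,0]
  angular:
    - [0,0,0]
    - [0,0,0]
    - [0,0,0]
    - [0,0,0]
    - [0,0,0]
    - [0,0,0]
  hand: [1,1,1,1,1,1]

```text
clock: 1.27
position: [0.4697, 0.2438, 0.2596]
ee_rot: [-0.001, 0.03, 1.0, -0.0]
contact_force: [-0.4, 0.7, -0.0]
width: 0.0853
gripper_force: 0.0
```

```bash
python3 - <<'E'
from h import *
from scipy.spatial.transform import Rotation as R
t=[90+118/9.52-.4,165+550/9.52-.4]; j=[90+130/9.52-.4,165+198/9.52-.4]
a=onz("top",*t,.032)[:2]; b=onz("top",*j,.034)[:2]; d=b-a; u=d/np.linalg.norm(d)
print("wand tail",a,"junction",b,"len",np.linalg.norm(d),"yaw",np.degrees(np.arctan2(d[1],d[0])),"origin",a+.075*u,b-.025*u)
s=manip.get_state(); r=R.from_quat(np.roll(s["ee_rot"],-1)).as_matrix(); print(s["position"],np.degrees(np.arctan2(r[1,1],r[0,1])),r[:,2],s["clock"],s["qpos"])
print("teacup",onz("top",660/1.5625,397/1.5625,.16),"pot",onz("top",296/1.5625,268/1.5625,.03),"jar",onz("top",195/1.5625,167/1.5625,.07))
E
```

```text
wand tail [0.405425  0.4036941] junction [0.50705712 0.40068317] len 0.10167670328602818 yaw -1.6969374714090124 origin [0.48039211 0.40147314] [0.48206808 0.40142349]
[0.46969856 0.24377469 0.2596354 ] 86.60529693599445 [-2.43289226e-03 -5.96078769e-04 -9.99996863e-01] 1.2667 [ 3.47113937e-01  3.33015585e-01  1.81738849e+00  3.18727970e-04
  9.93679170e-01 -1.16460699e+00]
teacup [ 0.29974212 -0.41856146  0.16      ] pot [0.53918105 0.16076822 0.03      ] jar [0.71723457 0.3328367  0.07      ]
```

carry_out:
  linear:
    - [0,0,-0.04]
    - [0,0,-0.04]
    - [0,0,-0.04]
    - [0,0,-0.038]
    - [0,0,0]
    - [0,0,0]
    - [0,0,0]
    - [0,0,0]
  angular:
    - [0,0,0]
    - [0,0,0]
    - [0,0,0]
    - [0,0,0]
    - [0,0,0]
    - [0,0,0]
    - [0,0,0]
    - [0,0,0]
  hand: [1,1,1,1,1,0.4,0.4,0.4]
  force: 50

```text
clock: 1.93
position: [0.4695, 0.2458, 0.1834]
ee_rot: [0.001, 0.028, 1.0, 0.001]
contact_force: [0.1, 0.2, -1.3]
width: 0.0589
gripper_force: 54.8
```

carry_out:
  linear:
    - [0,0,0]
    - [0,0,0]
    - [0,0,0]
    - [0,0,0]
  angular:
    - [0,0,0]
    - [0,0,0]
    - [0,0,0]
    - [0,0,0]
  hand: [0.4,0.4,0.4,0.4]

```text
clock: 2.27
position: [0.4695, 0.2456, 0.1832]
ee_rot: [0.001, 0.028, 1.0, 0.001]
contact_force: [-0.4, 2.1, 6.5]
width: 0.0591
gripper_force: 55.9
```

carry_out:
  linear:
    - [0,0,0.03]
    - [0,0,0.06]
    - [0,0,0.074]
    - [0,0,0.07]
    - [0.0206,-0.0612,0]
    - [0.0206,-0.0612,0]
    - [0.0206,-0.0612,0]
    - [0.0206,-0.0612,0]
  angular:
    - [0,0,0]
    - [0,0,0]
    - [0,0,0]
    - [0,0,0]
    - [0,0,0]
    - [0,0,0]
    - [0,0,0]
    - [0,0,0]
  hand: [0.4,0.4,0.4,0.4,0.4,0.4,0.4,0.4]

```text
clock: 2.93
position: [0.5101, 0.1215, 0.2992]
ee_rot: [0.0, 0.027, 1.0, 0.0]
contact_force: [0.7, 1.0, -2.0]
width: 0.0593
gripper_force: 55.0
```

carry_out:
  linear:
    - [0.0206,-0.0612,0]
    - [0.0206,-0.0612,0]
    - [0.0206,-0.0612,0]
    - [0.0206,-0.0612,0]
    - [0.0206,-0.0612,0]
    - [0.0206,-0.0612,0]
    - [0.0206,-0.0612,0]
    - [0.0206,-0.0612,0]
  angular:
    - [0,0,0]
    - [0,0,0]
    - [0,0,0]
    - [0,0,0]
    - [0,0,0]
    - [0,0,0]
    - [0,0,0]
    - [0,0,0]
  hand: [0.4,0.4,0.4,0.4,0.4,0.4,0.4,0.4]

```text
clock: 3.6
position: [0.5926, -0.1237, 0.2986]
ee_rot: [-0.0, 0.028, 1.0, 0.0]
contact_force: [0.3, 0.9, -1.2]
width: 0.0591
gripper_force: 55.0
```

carry_out:
  linear:
    - [0,0,0]
    - [0,0,-0.04]
    - [0,0,-0.04]
    - [0,0,-0.03]
    - [0,0,-0.02]
    - [0,0,0]
    - [0,0,0]
  angular:
    - [0,0,0]
    - [0,0,0]
    - [0,0,0]
    - [0,0,0]
    - [0,0,0]
    - [0,0,0]
    - [0,0,0]
  hand: [0.4,0.4,0.4,0.4,0.4,0.4,0.4]

```text
clock: 4.18
position: [0.5926, -0.122, 0.2335]
ee_rot: [-0.0, 0.028, 1.0, 0.0]
contact_force: [0.1, -0.7, -1.0]
width: 0.0596
gripper_force: 55.1
```

carry_out:
  linear:
    - [0,0,-0.01]
    - [0,0,-0.01]
    - [0,0,-0.006]
    - [0,0,-0.004]
    - [0,0,0]
  angular:
    - [0,0,0]
    - [0,0,0]
    - [0,0,0]
    - [0,0,0]
    - [0,0,0]
  hand: [0.4,0.4,0.4,0.4,0.4]

```text
clock: 4.6
position: [0.5926, -0.1221, 0.2185]
ee_rot: [-0.0, 0.028, 1.0, 0.0]
contact_force: [-0.3, 0.5, -1.7]
width: 0.0591
gripper_force: 55.1
```

carry_out:
  linear:
    - [0,0,-0.002]
    - [0,0,-0.001]
    - [0,0,0]
  angular:
    - [0,0,0]
    - [0,0,0]
    - [0,0,0]
  hand: [0.4,0.4,0.4]

```text
clock: 4.85
position: [0.5927, -0.1221, 0.2182]
ee_rot: [0.0, 0.028, 1.0, -0.0]
contact_force: [-2.6, 0.1, 4.9]
width: 0.0594
gripper_force: 55.6
```

carry_out:
  linear:
    - [0,0,0]
    - [0,0,0]
    - [0,0,0]
    - [0,0,0.04]
    - [0,0,0.06]
    - [0,0,0.064]
  angular:
    - [0,0,0]
    - [0,0,0]
    - [0,0,0]
    - [0,0,0]
    - [0,0,0]
    - [0,0,0]
  hand: [0.9,0.9,0.9,0.9,0.9,0.9]

```text
clock: 5.35
position: [0.5922, -0.122, 0.2986]
ee_rot: [-0.002, 0.028, 1.0, 0.001]
contact_force: [0.7, -1.1, -0.0]
width: 0.0768
gripper_force: 0.0
```

carry_out:
  linear:
    - [-0.035,0.0577,-0.01]
    - [-0.035,0.0577,-0.01]
    - [-0.035,0.0577,-0.01]
    - [-0.035,0.0577,-0.01]
    - [-0.035,0.0577,-0.01]
    - [-0.035,0.0577,-0.01]
    - [-0.035,0.0577,-0.02]
    - [0,0,0]
  angular:
    - [0,0,0]
    - [0,0,0]
    - [0,0,0]
    - [0,0,0]
    - [0,0,0]
    - [0,0,0]
    - [0,0,0]
    - [0,0,0]
  hand: [1,1,1,1,1,1,1,1]

```text
clock: 6.02
position: [0.4655, 0.0833, 0.2576]
ee_rot: [-0.004, 0.026, 1.0, 0.001]
contact_force: [-0.8, 0.3, -0.4]
width: 0.0855
gripper_force: 0.0
```

```bash
python3 - <<'E'
from seg import *
T=snap("top","pics/t1_raw.png"); cv2.imwrite("pics/t1.png",cv2.resize(T,(800,600),interpolation=cv2.INTER_CUBIC)); print(manip.get_state()["position"])
E
```

```text
[0.46768974 0.08183541 0.25836681]
```

View pics/t1.png

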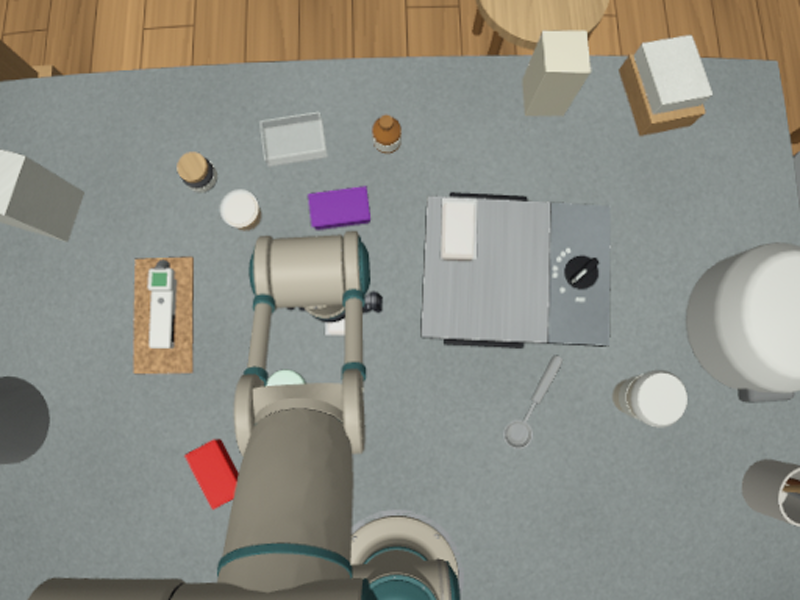

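The tub stands on the plate at (459,229), and the second tub is still under the gripper at about (337,328).

carry_out:
  linear:
    - [0.003,0,-0.04]
    - [0,0,-0.04]
    - [0,0,-0.04]
    - [0,0,-0.03]
    - [0,0,0]
    - [0,0,0]
    - [0,0,0]
    - [0,0,0]
  angular:
    - [0,0,0]
    - [0,0,0]
    - [0,0,0]
    - [0,0,0]
    - [0,0,0]
    - [0,0,0]
    - [0,0,0]
    - [0,0,0]
  hand: [1,1,1,1,1,0.4,0.4,0.4]

```text
clock: 6.73
position: [0.4727, 0.0795, 0.1855]
ee_rot: [0.002, 0.028, 1.0, -0.0]
contact_force: [0.6, 0.5, -2.6]
width: 0.0594
gripper_force: 54.9
```

carry_out:
  linear:
    - [0,0,0]
    - [0,0,0]
    - [0,0,0]
  angular:
    - [0,0,0]
    - [0,0,0]
    - [0,0,0]
  hand: [0.4,0.4,0.4]

```text
clock: 6.98
position: [0.4725, 0.0796, 0.1854]
ee_rot: [0.002, 0.028, 1.0, -0.0]
contact_force: [1.1, -2.2, 5.6]
width: 0.0594
gripper_force: 56.1
```

carry_out:
  linear:
    - [0,0,0.04]
    - [0,0,0.06]
    - [0,0,0.06]
    - [0.001,-0.0642,0]
    - [0.001,-0.0642,0]
    - [0.001,-0.0642,0]
    - [0.001,-0.0642,0]
    - [0.001,-0.0642,0]
  angular:
    - [0,0,0]
    - [0,0,0]
    - [0,0,0]
    - [0,0,0]
    - [0,0,0]
    - [0,0,0]
    - [0,0,0]
    - [0,0,0]
  hand: [0.4,0.4,0.4,0.4,0.4,0.4,0.4,0.4]

```text
clock: 7.65
position: [0.4733, -0.0816, 0.264]
ee_rot: [-0.0, 0.028, 1.0, 0.0]
contact_force: [0.7, 0.5, -2.5]
width: 0.0593
gripper_force: 55.6
```

carry_out:
  linear:
    - [0.001,-0.0642,0]
    - [0,0,0]
    - [0,0,-0.02]
    - [0,0,-0.03]
    - [0,0,-0.02]
    - [0,0,-0.01]
    - [0,0,-0.005]
    - [0,0,0]
  angular:
    - [0,0,0]
    - [0,0,0]
    - [0,0,0]
    - [0,0,0]
    - [0,0,0]
    - [0,0,0]
    - [0,0,0]
    - [0,0,0]
  hand: [0.4,0.4,0.4,0.4,0.4,0.4,0.4,0.4]

```text
clock: 8.32
position: [0.4744, -0.1123, 0.2213]
ee_rot: [-0.001, 0.028, 1.0, 0.0]
contact_force: [-1.2, 0.3, -2.1]
width: 0.0594
gripper_force: 55.9
```

carry_out:
  linear:
    - [0,0,-0.002]
    - [0,0,-0.002]
    - [0,0,0]
  angular:
    - [0,0,0]
    - [0,0,0]
    - [0,0,0]
  hand: [0.4,0.4,0.4]

```text
clock: 8.57
position: [0.475, -0.1127, 0.2204]
ee_rot: [0.001, 0.028, 1.0, -0.0]
contact_force: [-1.0, 1.4, -0.2]
width: 0.0595
gripper_force: 56.1
```

carry_out:
  linear:
    - [0,0,-0.001]
    - [0,0,0]
    - [0,0,0]
    - [0,0,0]
    - [0,0,0.04]
    - [0,0,0.06]
    - [0,0,0.07]
    - [0,0,0]
  angular:
    - [0,0,0]
    - [0,0,0]
    - [0,0,0]
    - [0,0,0]
    - [0,0,0]
    - [0,0,0]
    - [0,0,0]
    - [0,0,0]
  hand: [0.4,0.9,0.9,0.9,0.9,0.9,0.9,0.9]

```text
clock: 9.23
position: [0.4769, -0.1136, 0.31]
ee_rot: [0.006, 0.028, 1.0, -0.002]
contact_force: [1.2, -0.4, 0.5]
width: 0.0767
gripper_force: 0.0
```

carry_out:
  linear:
    - [0.028,0.0614,0]
    - [0.028,0.0614,0]
    - [0.028,0.0614,0]
    - [0.028,0.0614,0]
    - [0.028,0.0614,0]
    - [0.028,0.0614,0]
    - [0.028,0.0614,0]
    - [0.028,0.0614,0]
  angular:
    - [0,0,0]
    - [0,0,0]
    - [0,0,0]
    - [0,0,0]
    - [0,0,0]
    - [0,0,0]
    - [0,0,0]
    - [0,0,0]
  hand: [1,1,1,1,1,1,1,1]

```text
clock: 9.9
position: [0.5871, 0.1345, 0.3038]
ee_rot: [-0.0, 0.028, 1.0, -0.0]
contact_force: [0.4, -1.0, -0.1]
width: 0.0853
gripper_force: 0.0
```

```bash
python3 - <<'E'
from seg import *
T=snap("top","pics/t2_raw.png"); S=snap("scene","pics/s2_raw.png"); cv2.imwrite("pics/t2.png",cv2.resize(np.hstack([T[80:260,60:400],]),(800,424),interpolation=cv2.INTER_CUBIC)); s=manip.get_state();print(s["position"],s["width"])
b=blobs(T,{"soup":(210,180,270,238)})["soup"]; print(b[1],b[2],onz("top",*b[1],.06))
b=blobs(S,{"soup":(350,440,425,515)})["soup"]; print(b[1],b[2])
E
```

```text
[0.58842263 0.13682428 0.30376709] 0.08578564782302744
(150.08111792774366, 134.49556918882072) 244.5 [0.63928198 0.26356203 0.06      ]
(247.94894366197184, 302.0669014084507) 568.0
```

View pics/t2.png

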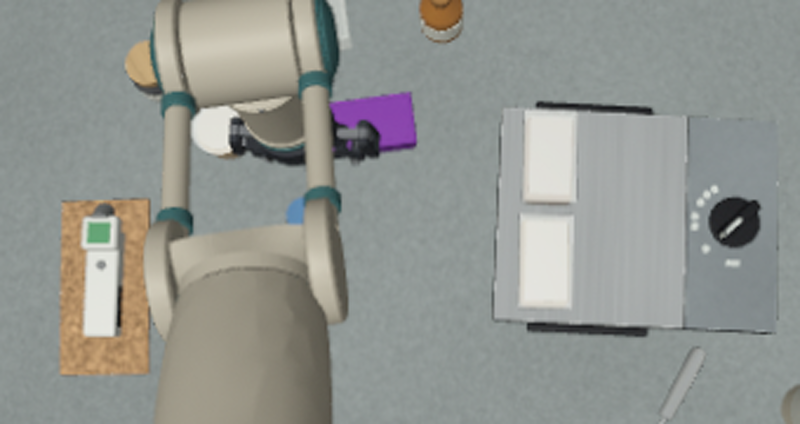

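Both tubs stand side by side on the plate at (550,157) and (545,260), and the soup lid at (214,130) is partly hidden by the hand.

carry_out:
  linear:
    - [0.0275,0.0595,-0.02]
    - [0.0275,0.0595,-0.02]
    - [0.0275,0.0595,-0.02]
    - [0.0275,0.0595,-0.02]
    - [0,0,0]
    - [0,0,0]
  angular:
    - [0,0,0]
    - [0,0,0]
    - [0,0,0]
    - [0,0,0]
    - [0,0,0]
    - [0,0,0]
  hand: [1,1,1,1,1,1]

```text
clock: 10.5
position: [0.6416, 0.2527, 0.2624]
ee_rot: [-0.001, 0.027, 1.0, -0.001]
contact_force: [-0.2, -0.6, -0.3]
width: 0.0855
gripper_force: 0.0
```

```bash
python3 - <<'E'
from seg import *
S=cv2.imread("pics/scene0_raw.png");b=blobs(S,{"soup":(350,440,425,515)})["soup"]; print(b[1])
S=snap("scene","pics/s3_raw.png");b=blobs(S,{"soup":(350,440,425,515)})["soup"]; print(b[1:3],onz("scene",*b[1],.06)); print(manip.get_state()["position"])
E
```

```text
(247.87279560566637, 302.1717259323504)
((244.38988450816404, 303.5141377937077), 418.5) [0.65469015 0.25994138 0.06      ]
[0.64135967 0.2515963  0.26318077]
```

carry_out:
  linear:
    - [0.002,0.004,-0.02]
    - [0.002,0.004,-0.04]
    - [0,0,-0.04]
    - [0,0,-0.04]
    - [0,0,-0.012]
    - [0,0,0]
    - [0,0,0]
    - [0,0,0]
  angular:
    - [0,0,0]
    - [0,0,0]
    - [0,0,0]
    - [0,0,0]
    - [0,0,0]
    - [0,0,0]
    - [0,0,0]
    - [0,0,0]
  hand: [1,1,1,1,1,1,0.5,0.5]

```text
clock: 11.22
position: [0.6443, 0.2556, 0.1901]
ee_rot: [0.001, 0.028, 1.0, 0.001]
contact_force: [-0.4, -0.2, -0.4]
width: 0.0671
gripper_force: 56.2
```

carry_out:
  linear:
    - [0,0,0]
    - [0,0,0]
    - [0,0,0]
    - [0,0,0]
  angular:
    - [0,0,0]
    - [0,0,0]
    - [0,0,0]
    - [0,0,0]
  hand: [0.5,0.5,0.5,0.5]

```text
clock: 11.55
position: [0.6443, 0.2558, 0.1899]
ee_rot: [0.001, 0.028, 1.0, 0.0]
contact_force: [-1.1, -0.2, 7.4]
width: 0.067
gripper_force: 56.9
```

carry_out:
  linear:
    - [0,0,0.03]
    - [0,0,0.06]
    - [0,0,0.074]
    - [0,0,0.074]
    - [-0.0118,-0.0633,0]
    - [-0.0118,-0.0633,0]
    - [-0.0118,-0.0633,0]
    - [-0.0118,-0.0633,0]
  angular:
    - [0,0,0]
    - [0,0,0]
    - [0,0,0]
    - [0,0,0]
    - [0,0,0]
    - [0,0,0]
    - [0,0,0]
    - [0,0,0]
  hand: [0.5,0.5,0.5,0.5,0.5,0.5,0.5,0.5]

```text
clock: 12.22
position: [0.619, 0.1284, 0.3068]
ee_rot: [-0.001, 0.027, 1.0, -0.0]
contact_force: [0.7, -0.7, -2.1]
width: 0.067
gripper_force: 56.6
```

carry_out:
  linear:
    - [-0.0118,-0.0633,0]
    - [-0.0118,-0.0633,0]
    - [-0.0118,-0.0633,0]
    - [-0.0118,-0.0633,0]
    - [-0.0118,-0.0633,0]
    - [-0.0118,-0.0633,0]
    - [-0.0118,-0.0633,0]
    - [-0.0118,-0.0633,0]
  angular:
    - [0,0,0]
    - [0,0,0]
    - [0,0,0]
    - [0,0,0]
    - [0,0,0]
    - [0,0,0]
    - [0,0,0]
    - [0,0,0]
  hand: [0.5,0.5,0.5,0.5,0.5,0.5,0.5,0.5]

```text
clock: 12.88
position: [0.5719, -0.1251, 0.3066]
ee_rot: [-0.001, 0.028, 1.0, 0.0]
contact_force: [0.6, -0.5, -2.9]
width: 0.0668
gripper_force: 56.7
```

carry_out:
  linear:
    - [-0.0118,-0.0633,0]
    - [-0.0118,-0.0633,0]
    - [-0.0118,-0.0633,0]
    - [0,0,0]
    - [0,0,0]
    - [0,0,0]
  angular:
    - [0,0,0]
    - [0,0,0]
    - [0,0,0]
    - [0,0,0]
    - [0,0,0]
    - [0,0,0]
  hand: [0.5,0.5,0.5,0.5,0.5,0.5]

```text
clock: 13.38
position: [0.5548, -0.2186, 0.3066]
ee_rot: [-0.001, 0.028, 1.0, 0.001]
contact_force: [0.3, 1.6, -2.6]
width: 0.0673
gripper_force: 57.2
```

```bash
python3 - <<'E'
from seg import *
S=snap("scene","pics/s4_raw.png"); cv2.imwrite("pics/s4.png",cv2.resize(S[60:240,120:360],(800,600),interpolation=cv2.INTER_CUBIC)); print(manip.get_state()["position"])
E
```

```text
[ 0.55494649 -0.21808366  0.30672644]
```

View pics/s4.png

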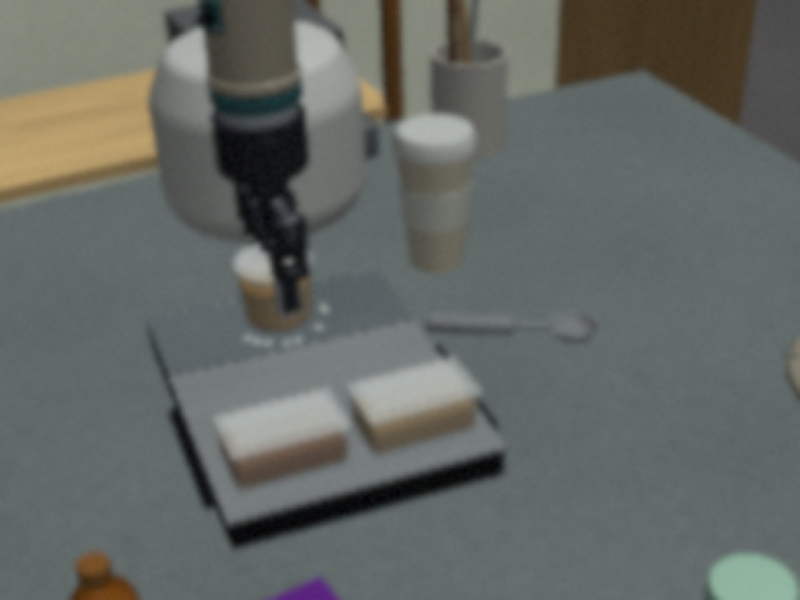

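The soup hangs upright in the fingers at (275,290), over the free row of the plate, with both tubs standing in front of it.

carry_out:
  linear:
    - [0,0,-0.03]
    - [0,0,-0.05]
    - [0,0,-0.04]
    - [0,0,-0.02]
    - [0,0,-0.01]
    - [0,0,-0.008]
    - [0,0,-0.004]
    - [0,0,0]
  angular:
    - [0,0,0]
    - [0,0,0]
    - [0,0,0]
    - [0,0,0]
    - [0,0,0]
    - [0,0,0]
    - [0,0,0]
    - [0,0,0]
  hand: [0.5,0.5,0.5,0.5,0.5,0.5,0.5,0.5]

```text
clock: 14.1
position: [0.5555, -0.2188, 0.2267]
ee_rot: [0.0, 0.028, 1.0, -0.0]
contact_force: [-0.1, -0.1, -1.9]
width: 0.0672
gripper_force: 57.3
```

carry_out:
  linear:
    - [0,0,-0.002]
    - [0,0,-0.002]
    - [0,0,0]
  angular:
    - [0,0,0]
    - [0,0,0]
    - [0,0,0]
  hand: [0.5,0.5,0.5]

```text
clock: 14.35
position: [0.5554, -0.2191, 0.2249]
ee_rot: [0.001, 0.028, 1.0, -0.0]
contact_force: [0.0, -1.0, -1.0]
width: 0.0669
gripper_force: 57.8
```

carry_out:
  linear:
    - [0,0,-0.001]
    - [0,0,0]
    - [0,0,0]
    - [0,0,0]
    - [0,0,0.04]
    - [0,0,0.06]
    - [0,0,0.06]
    - [0,0,0.06]
  angular:
    - [0,0,0]
    - [0,0,0]
    - [0,0,0]
    - [0,0,0]
    - [0,0,0]
    - [0,0,0]
    - [0,0,0]
    - [0,0,0]
  hand: [0.93,0.93,0.93,0.93,0.93,0.93,0.93,0.93]

```text
clock: 15.02
position: [0.555, -0.2188, 0.3348]
ee_rot: [-0.0, 0.028, 1.0, 0.0]
contact_force: [0.5, 0.6, 0.0]
width: 0.0797
gripper_force: 0.0
```

carry_out:
  linear:
    - [-0.0077,-0.0235,0]
    - [-0.0077,-0.0235,0]
    - [-0.0077,-0.0235,0]
    - [-0.0077,-0.0235,0]
    - [-0.0077,-0.0235,0]
    - [-0.0077,-0.0235,0]
    - [-0.0077,-0.0235,0]
    - [-0.0077,-0.0235,0]
  angular:
    - [0,0,-1]
    - [0,0,-1]
    - [0,0,-1]
    - [0,0,-1]
    - [0,0,-1]
    - [0,0,-1]
    - [0,0,-1]
    - [0,0,-1]
  hand: [0.6,0.6,0.6,0.6,0.6,0.6,0.6,0.6]

```text
clock: 15.68
position: [0.5241, -0.3135, 0.3338]
ee_rot: [0.0, 0.343, 0.939, 0.0]
contact_force: [-0.3, -0.3, 0.0]
width: 0.0513
gripper_force: 0.0
```

carry_out:
  linear:
    - [-0.0077,-0.0235,0]
    - [-0.0077,-0.0235,0]
    - [0,0,-0.03]
    - [0,0,-0.03]
    - [0,0,0]
    - [0,0,0]
  angular:
    - [0,0,-1]
    - [0,0,-1]
    - [0,0,0]
    - [0,0,0]
    - [0,0,0]
    - [0,0,0]
  hand: [0.6,0.6,0.6,0.6,0.6,0.6]

```text
clock: 16.18
position: [0.5164, -0.3363, 0.3031]
ee_rot: [-0.001, 0.415, 0.91, 0.0]
contact_force: [0.2, -0.8, 0.5]
width: 0.0515
gripper_force: 0.0
```

```bash
python3 - <<'E'
from seg import *
from scipy.spatial.transform import Rotation as R
T=snap("top","pics/t5_raw.png"); S=snap("scene","pics/s5_raw.png")
b=cv2.resize(T[120:225,260:400],(400,300),interpolation=cv2.INTER_CUBIC);a=cv2.resize(S[100:220,150:310],(400,300),interpolation=cv2.INTER_CUBIC)
cv2.imwrite("pics/c5.png",np.hstack([b,a]))
s=manip.get_state(); r=R.from_quat(np.roll(s["ee_rot"],-1)).as_matrix(); print(s["position"],np.degrees(np.arctan2(r[1,1],r[0,1])),s["qpos"],s["width"])
E
```

```text
[ 0.51694286 -0.33649609  0.3045005 ] 40.9787679955194 [-6.89812944e-01  4.05577748e-01  1.56576437e+00  9.91288916e-05
  1.16904990e+00 -1.40506591e+00] 0.05160151030619577
```

View pics/c5.png

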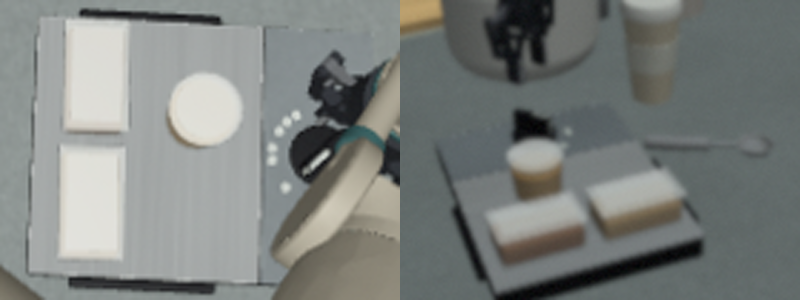

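All three tubs are on the plate (soup at (205,110) in the left panel) and the dial is still at one dot, so I go down onto the grip bar.

carry_out:
  linear:
    - [0,0,-0.04]
    - [0,0,-0.05]
    - [0,0,-0.04]
    - [0,0,-0.03]
    - [0,0,0]
    - [0,0,0]
    - [0,0,0]
    - [0,0,0]
  angular:
    - [0,0,0]
    - [0,0,0]
    - [0,0,0]
    - [0,0,0]
    - [0,0,0]
    - [0,0,0]
    - [0,0,0]
    - [0,0,0]
  hand: [0.6,0.6,0.6,0.6,0.6,0.1,0.1,0.1]
  force: 40

```text
clock: 16.95
position: [0.5173, -0.3368, 0.2255]
ee_rot: [0.002, 0.415, 0.91, -0.0]
contact_force: [-0.1, 0.5, 0.2]
width: 0.0153
gripper_force: 0.0
```

carry_out:
  linear:
    - [0,0,0]
    - [0,0,0]
    - [0,0,0]
    - [0,0,0]
  angular:
    - [0,0,0]
    - [0,0,0]
    - [0,0,0]
    - [0,0,0]
  hand: [0.1,0.1,0.1,0.1]

```text
clock: 17.28
position: [0.5173, -0.3369, 0.2256]
ee_rot: [0.002, 0.415, 0.91, -0.0]
contact_force: [0.1, 0.2, 5.5]
width: 0.0133
gripper_force: 40.7
```

Gripped at 13–14 mm. Turning 45° clockwise (0.785 rad).

carry_out:
  linear:
    - [0,0,0]
    - [0,0,0]
    - [0,0,0]
    - [0,0,0]
    - [0,0,0]
    - [0,0,0]
    - [0,0,0]
    - [0,0,0]
  angular:
    - [0,0,-0.8]
    - [0,0,-0.8]
    - [0,0,-0.8]
    - [0,0,-0.8]
    - [0,0,-0.8]
    - [0,0,-0.8]
    - [0,0,-0.8]
    - [0,0,-0.8]
  hand: [0.1,0.1,0.1,0.1,0.1,0.1,0.1,0.1]

```text
clock: 17.95
position: [0.5173, -0.3369, 0.2256]
ee_rot: [0.002, 0.633, 0.774, 0.0]
contact_force: [-0.2, -0.8, 5.8]
width: 0.0129
gripper_force: 40.8
```

carry_out:
  linear:
    - [0,0,0]
    - [0,0,0]
    - [0,0,0]
    - [0,0,0]
    - [0,0,0]
    - [0,0,0]
  angular:
    - [0,0,-0.8]
    - [0,0,-0.8]
    - [0,0,-0.8]
    - [0,0,-0.8]
    - [0,0,-0.2]
    - [0,0,0]
  hand: [0.1,0.1,0.1,0.1,0.1,0.1]

```text
clock: 18.45
position: [0.5173, -0.3369, 0.2256]
ee_rot: [0.002, 0.731, 0.682, 0.0]
contact_force: [-0.1, 1.2, 6.4]
width: 0.0134
gripper_force: 40.8
```

carry_out:
  linear:
    - [0,0,0]
    - [0,0,0]
    - [0,0,0]
    - [0,0,0]
    - [0,0,0.04]
    - [0,0,0.06]
    - [0,0,0.06]
    - [0,0,0.06]
  angular:
    - [0,0,0]
    - [0,0,0]
    - [0,0,0]
    - [0,0,0]
    - [0,0,0]
    - [0,0,0]
    - [0,0,0]
    - [0,0,0]
  hand: [0.1,0.6,0.6,0.6,0.6,0.6,0.6,0.6]

```text
clock: 19.12
position: [0.5164, -0.3362, 0.3342]
ee_rot: [-0.001, 0.731, 0.682, -0.0]
contact_force: [0.5, 0.1, -1.1]
width: 0.0511
gripper_force: 0.0
```

carry_out:
  linear:
    - [-0.0035,0.0735,0]
    - [-0.0035,0.0735,0]
    - [-0.0035,0.0735,0]
    - [-0.0035,0.0735,0]
    - [-0.0035,0.0735,0]
    - [-0.0035,0.0735,0]
    - [-0.0035,0.0735,0]
    - [-0.0035,0.0735,0]
  angular:
    - [0,0,1]
    - [0,0,1]
    - [0,0,1]
    - [0,0,1]
    - [0,0,1]
    - [0,0,1]
    - [0,0,1]
    - [0,0,1]
  hand: [0.8,0.8,0.8,0.8,0.8,0.8,0.8,0.8]

```text
clock: 19.78
position: [0.502, -0.0408, 0.3335]
ee_rot: [-0.0, 0.478, 0.878, -0.0]
contact_force: [0.9, 1.1, 0.4]
width: 0.0681
gripper_force: 0.0
```

carry_out:
  linear:
    - [-0.0035,0.0735,0]
    - [-0.0035,0.0735,0]
    - [-0.0035,0.0735,0]
    - [-0.0035,0.0735,0]
    - [-0.0035,0.0735,0]
    - [-0.0035,0.0735,0]
    - [-0.0035,0.0735,0]
    - [-0.0035,0.0735,0]
  angular:
    - [0,0,1]
    - [0,0,1]
    - [0,0,1]
    - [0,0,1]
    - [0,0,1]
    - [0,0,1]
    - [0,0,1]
    - [0,0,1]
  hand: [0.8,0.8,0.8,0.8,0.8,0.8,0.8,0.8]

```text
clock: 20.45
position: [0.488, 0.2533, 0.3335]
ee_rot: [-0.0, 0.177, 0.984, -0.0]
contact_force: [-0.1, -0.5, -0.8]
width: 0.0685
gripper_force: 0.0
```

```bash
python3 - <<'E'
from seg import *
from scipy.spatial.transform import Rotation as R
T=snap("top","pics/t6_raw.png"); cv2.imwrite("pics/t6.png",cv2.resize(T[100:260,60:420],(800,356),interpolation=cv2.INTER_CUBIC))
s=manip.get_state(); r=R.from_quat(np.roll(s["ee_rot"],-1)).as_matrix(); print(s["position"],np.degrees(np.arctan2(r[1,1],r[0,1])),s["qpos"],s["width"])
E
```

```text
[0.48783354 0.25903876 0.33356488] 69.9164969462355 [ 0.35975013  0.29062356  1.66873369  0.00746805  1.17947011 -0.86337028] 0.06835111099058591
```

View pics/t6.png

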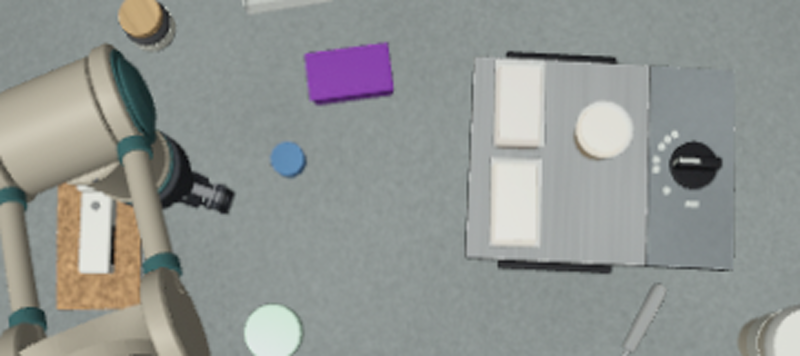

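The dial pointer at (690,162) faces the plate, so it is at two dots, and all the tubs are standing. Now to the wand.

carry_out:
  linear:
    - [-0.0035,0.071,-0.02]
    - [-0.0035,0.071,-0.03]
    - [-0.0035,0.071,-0.04]
    - [-0.0035,0.071,-0.05]
    - [0,0,0]
    - [0,0,0]
    - [0,0,0]
  angular:
    - [0,0,1]
    - [0,0,1]
    - [0,0,1]
    - [0,0,1]
    - [0,0,0]
    - [0,0,0]
    - [0,0,0]
  hand: [0.8,0.8,0.8,0.8,0.8,0.8,0.8]

```text
clock: 21.08
position: [0.4817, 0.3917, 0.2644]
ee_rot: [-0.0, 0.02, 1.0, -0.001]
contact_force: [0.1, -0.1, -0.1]
width: 0.0685
gripper_force: 0.0
```

carry_out:
  linear:
    - [0,0.01,-0.04]
    - [0,0.0095,-0.04]
    - [0,0,-0.04]
    - [0,0,-0.034]
    - [0,0,0]
    - [0,0,0]
    - [0,0,0]
    - [0,0,0]
  angular:
    - [0,0,0]
    - [0,0,0]
    - [0,0,0]
    - [0,0,0]
    - [0,0,0]
    - [0,0,0]
    - [0,0,0]
    - [0,0,0]
  hand: [0.8,0.8,0.8,0.8,0.8,0.8,0.3,0.3]
  force: 60

```text
clock: 21.75
position: [0.4826, 0.4017, 0.1898]
ee_rot: [0.001, 0.02, 1.0, 0.001]
contact_force: [0.4, 0.1, 0.2]
width: 0.0453
gripper_force: 0.0
```

carry_out:
  linear:
    - [0,0,0]
    - [0,0,0]
    - [0,0,0]
    - [0,0,0]
  angular:
    - [0,0,0]
    - [0,0,0]
    - [0,0,0]
    - [0,0,0]
  hand: [0.3,0.3,0.3,0.3]

```text
clock: 22.08
position: [0.4826, 0.4021, 0.19]
ee_rot: [0.002, 0.02, 1.0, 0.001]
contact_force: [0.1, -1.8, 6.1]
width: 0.0384
gripper_force: 62.5
```

The grip is a bit high on the handle, so I reopen, go 8 mm lower and regrip.

carry_out:
  linear:
    - [0,0,0]
    - [0,0,0]
    - [0,0,-0.008]
    - [0,0,-0.008]
    - [0,0,0]
    - [0,0,0]
    - [0,0,0]
    - [0,0,0]
  angular:
    - [0,0,0]
    - [0,0,0]
    - [0,0,0]
    - [0,0,0]
    - [0,0,0]
    - [0,0,0]
    - [0,0,0]
    - [0,0,0]
  hand: [0.7,0.7,0.7,0.7,0.7,0.3,0.3,0.3]

```text
clock: 22.75
position: [0.4818, 0.402, 0.1798]
ee_rot: [0.0, 0.02, 1.0, 0.0]
contact_force: [-0.1, 0.9, -1.2]
width: 0.0389
gripper_force: 60.8
```

carry_out:
  linear:
    - [0,0,0]
    - [0,0,0]
    - [0,0,0]
  angular:
    - [0,0,0]
    - [0,0,0]
    - [0,0,0]
  hand: [0.3,0.3,0.3]

```text
clock: 23.0
position: [0.4817, 0.4018, 0.1796]
ee_rot: [-0.0, 0.02, 1.0, -0.0]
contact_force: [0.7, 0.5, -0.8]
width: 0.0387
gripper_force: 61.0
```

carry_out:
  linear:
    - [0,0,0.04]
    - [0,0,0.08]
    - [0,0,0.08]
    - [0,0,0.08]
    - [0,0,0]
    - [0,0,0]
  angular:
    - [0,0,0]
    - [0,0,0]
    - [0,0,0]
    - [0,0,0]
    - [0,0,0]
    - [0,0,0]
  hand: [0.3,0.3,0.3,0.3,0.3,0.3]

```text
clock: 23.5
position: [0.4823, 0.4023, 0.3229]
ee_rot: [0.003, 0.02, 1.0, 0.002]
contact_force: [0.5, 0.2, -2.1]
width: 0.0392
gripper_force: 61.1
```

```bash
python3 - <<'E'
from seg import *
T=snap("top","pics/t7_raw.png"); S=snap("scene","pics/s7_raw.png")
# soup lid in t7
x0,y0,x1,y1=[60+570/2.222,100+90/2.222,60+645/2.222,100+172/2.222]
b=blobs(T,{"s":tuple(v*1.5625 for v in (x0,y0,x1,y1))})["s"]; print(b[1:3],onz("top",*b[1],.095))
c=cv2.minEnclosingCircle(b[0]); print(c,onz("top",*c[0],.095))
cv2.imwrite("pics/c7.png",np.hstack([cv2.resize(T[100:240,60:400],(460,190),interpolation=cv2.INTER_CUBIC),cv2.resize(S[250:,270:430],(227,190),interpolation=cv2.INTER_CUBIC)]))
print(manip.get_state()["position"],manip.get_state()["width"])
E
```

```text
((331.518779342723, 157.39906103286384), 426.0) [ 0.55542287 -0.21790047  0.095     ]
((331.5, 157.5), 12.349188804626465) [ 0.55515728 -0.21783666  0.095     ]
[0.48113942 0.40148823 0.31883264] 0.03875361110878546
```

View pics/c7.png

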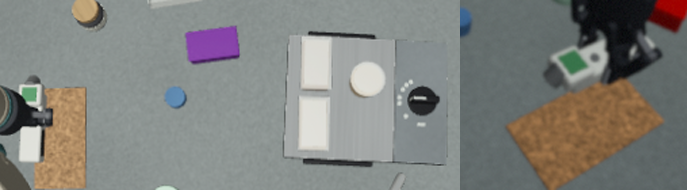

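The wand hangs level over the mat with its nose forward, and the soup lid centre measures (0.555,-0.218). Moving to the aiming pose.

carry_out:
  linear:
    - [-0.0078,-0.0682,0]
    - [-0.0078,-0.0682,0]
    - [-0.0078,-0.0682,0]
    - [-0.0078,-0.0682,0]
    - [-0.0078,-0.0682,0]
    - [-0.0078,-0.0682,0]
    - [-0.0078,-0.0682,0]
    - [-0.0078,-0.0682,0]
  angular:
    - [0,0,0]
    - [0,0,0]
    - [0,0,0]
    - [0,0,0]
    - [0,0,0]
    - [0,0,0]
    - [0,0,0]
    - [0,0,0]
  hand: [0.3,0.3,0.3,0.3,0.3,0.3,0.3,0.3]

```text
clock: 24.27
position: [0.4491, 0.1275, 0.3176]
ee_rot: [-0.002, 0.02, 1.0, -0.0]
contact_force: [1.0, -0.3, -0.8]
width: 0.0388
gripper_force: 61.1
```

carry_out:
  linear:
    - [-0.0078,-0.0682,0]
    - [-0.0078,-0.0682,0]
    - [-0.0078,-0.0682,0]
    - [-0.0078,-0.0682,0]
    - [-0.0078,-0.0682,0]
    - [-0.0078,-0.0682,0]
    - [-0.0078,-0.0682,0]
    - [-0.0078,-0.0682,0]
  angular:
    - [0,0,0]
    - [0,0,0]
    - [0,0,0]
    - [0,0,0]
    - [0,0,0]
    - [0,0,0]
    - [0,0,0]
    - [0,0,0]
  hand: [0.3,0.3,0.3,0.3,0.3,0.3,0.3,0.3]

```text
clock: 24.93
position: [0.418, -0.1449, 0.3178]
ee_rot: [-0.002, 0.02, 1.0, 0.001]
contact_force: [0.8, -0.4, -1.1]
width: 0.0389
gripper_force: 61.1
```

carry_out:
  linear:
    - [-0.0078,-0.0682,0]
    - [-0.0078,-0.0682,0]
    - [0,0,0]
    - [0,0,0]
    - [0,0,0]
    - [0,0,0]
  angular:
    - [0,0,0]
    - [0,0,0]
    - [0,0,0]
    - [0,0,0]
    - [0,0,0]
    - [0,0,0]
  hand: [0.3,0.3,0.3,0.3,0.3,0.3]

```text
clock: 25.43
position: [0.4111, -0.2107, 0.3186]
ee_rot: [-0.001, 0.019, 1.0, 0.001]
contact_force: [-0.7, 0.3, -1.2]
width: 0.039
gripper_force: 61.3
```

```bash
python3 - <<'E'
from seg import *
T=snap("top","pics/t8_raw.png"); S=snap("scene","pics/s8_raw.png")
cv2.imwrite("pics/c8.png",np.hstack([cv2.resize(T[110:230,250:370],(400,400),interpolation=cv2.INTER_CUBIC),cv2.resize(S[100:220,180:300],(400,400),interpolation=cv2.INTER_CUBIC)]))
s=manip.get_state(); print(s["position"],s["ee_rot"],s["width"])
# predicted lens and lid pixels
o=np.array(s["position"])+[-.0007,-.0003,-.1736]; y=-np.radians(2.3); L=o+np.array([.074*np.cos(y),.074*np.sin(y),.02]); print("lens",L)
for X in (L,[.555,-.218,.095]): print((proj("top",X)-[250,110])*3.333,(proj("scene",X)-[180,100])*3.333+[400,0])
E
```

```text
[ 0.41144048 -0.21061058  0.3192549 ] [-5.47649936e-04  1.89967841e-02  9.99819226e-01  5.80869317e-04] 0.038990079794410624
lens [ 0.48468086 -0.21388033  0.1656549 ]
[288.61043558 235.43971505] [549.28005748 114.94876705]
[271.85750086 158.51059574] [479.84327971 200.55929876]
```

View pics/c8.png

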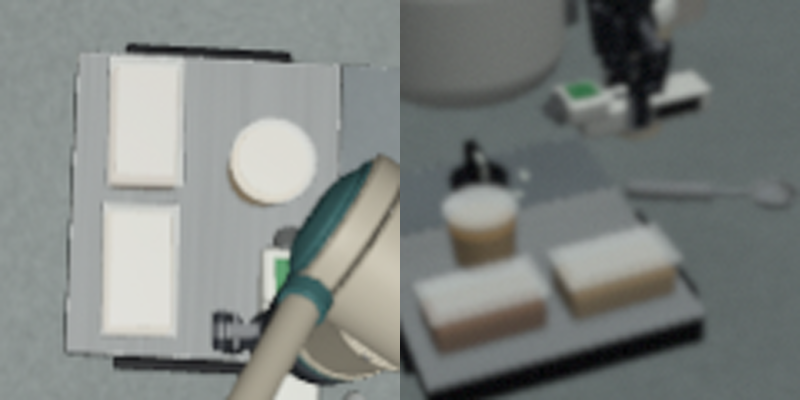

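The nose tip is at (288,232) in the left panel and (550,112) in the right, matching the predicted lens to within a few pixels, and it aims at the lid centre. Holding.

carry_out:
  linear:
    - [0,0,0]
    - [0,0,0]
    - [0,0,0]
    - [0,0,0]
    - [0,0,0]
    - [0,0,0]
    - [0,0,0]
    - [0,0,0]
  angular:
    - [0,0,0]
    - [0,0,0]
    - [0,0,0]
    - [0,0,0]
    - [0,0,0]
    - [0,0,0]
    - [0,0,0]
    - [0,0,0]
  hand: [0.3,0.3,0.3,0.3,0.3,0.3,0.3,0.3]

```text
clock: 26.2
position: [0.4115, -0.212, 0.3198]
ee_rot: [0.0, 0.02, 1.0, 0.0]
contact_force: [1.4, -0.7, -1.4]
width: 0.039
gripper_force: 61.3
```

carry_out:
  linear:
    - [0,0,0]
    - [0,0,0]
    - [0,0,0]
    - [0,0,0]
    - [0,0,0]
    - [0,0,0]
    - [0,0,0]
    - [0,0,0]
  angular:
    - [0,0,0]
    - [0,0,0]
    - [0,0,0]
    - [0,0,0]
    - [0,0,0]
    - [0,0,0]
    - [0,0,0]
    - [0,0,0]
  hand: [0.3,0.3,0.3,0.3,0.3,0.3,0.3,0.3]

```text
clock: 26.87
position: [0.4115, -0.2119, 0.3198]
ee_rot: [-0.0, 0.02, 1.0, 0.0]
contact_force: [-0.3, 0.4, -2.5]
width: 0.0389
gripper_force: 61.3
```

carry_out:
  linear:
    - [0,0,0]
    - [0,0,0]
    - [0,0,0]
    - [0,0,0]
    - [0,0,0]
    - [0,0,0]
    - [0,0,0]
    - [0,0,0]
  angular:
    - [0,0,0]
    - [0,0,0]
    - [0,0,0]
    - [0,0,0]
    - [0,0,0]
    - [0,0,0]
    - [0,0,0]
    - [0,0,0]
  hand: [0.3,0.3,0.3,0.3,0.3,0.3,0.3,0.3]

```text
clock: 27.53
position: [0.4115, -0.2119, 0.3198]
ee_rot: [0.0, 0.02, 1.0, 0.0]
contact_force: [0.5, -0.6, -1.2]
width: 0.0389
gripper_force: 61.3
```

carry_out:
  linear:
    - [0,0,0]
    - [0,0,0]
    - [0,0,0]
    - [0,0,0]
    - [0,0,0]
    - [0,0,0]
  angular:
    - [0,0,0]
    - [0,0,0]
    - [0,0,0]
    - [0,0,0]
    - [0,0,0]
    - [0,0,0]
  hand: [0.3,0.3,0.3,0.3,0.3,0.3]

```text
clock: 28.03
position: [0.4115, -0.2119, 0.3197]
ee_rot: [-0.0, 0.02, 1.0, 0.0]
contact_force: [0.3, -0.7, -1.0]
width: 0.039
gripper_force: 61.3
```

```bash
python3 - <<'E'
from seg import *
T=snap("top","pics/t9_raw.png"); S=snap("scene","pics/s9_raw.png")
a=cv2.imread("pics/t8_raw.png");b=cv2.imread("pics/s8_raw.png")
print("changed px",(cv2.absdiff(T,a).max(2)>30).sum(),(cv2.absdiff(S,b).max(2)>30).sum())
cv2.imwrite("pics/c9.png",np.hstack([cv2.resize(T[110:230,250:370],(400,400),interpolation=cv2.INTER_CUBIC),cv2.resize(S[100:220,180:300],(400,400),interpolation=cv2.INTER_CUBIC)]))
s=manip.get_state(); print(s["position"],s["width"])
E
```

```text
changed px 381 3
[ 0.41151236 -0.21192984  0.31974105] 0.03908563841402922
```

```bash
python3 - <<'E'
from seg import *
a=cv2.imread("pics/t8_raw.png");T=cv2.imread("pics/t9_raw.png")
m=(cv2.absdiff(T,a).max(2)>30).astype(np.uint8); n,l,st,c=cv2.connectedComponentsWithStats(cv2.dilate(m,np.ones((5,5))))
print(st[1:][st[1:,4]>60]); 
bx={"s":(318,142,345,172),"A":(278,122,306,168),"B":(278,168,306,212)}
for im in (a,T):
    for k,v in blobs(im,{k:tuple(q*1.5625 for q in v) for k,v in bx.items()}).items(): print(k,np.round(v[1],1),v[2])
E
```

```text
[[339 154  27  26 293]
 [358 165  14  21 143]
 [311 179  29  40 562]
 [341 191  15  16 157]
 [393 193  21  33 227]
 [395 201  28  43 374]
 [351 209  21  17 203]
 [333 214  17  30 257]
 [327 229   7  16  92]
 [380 234   9  13  74]
 [304 238   8  13  74]
 [361 268  12  16  98]
 [262 327  11  17 101]]
s [331.6 157.5] 432.0
A [293.7 145.7] 678.0
B [291.3 190.4] 585.0
s [331.6 157.5] 432.0
A [293.7 145.7] 680.0
B [291.4 190.4] 582.5
```

Only arm edges changed while settling and the tubs are unmoved. Taking the wand back to the mat.

carry_out:
  linear:
    - [0.0078,0.0682,0]
    - [0.0078,0.0682,0]
    - [0.0078,0.0682,0]
    - [0.0078,0.0682,0]
    - [0.0078,0.0682,0]
    - [0.0078,0.0682,0]
    - [0.0078,0.0682,0]
    - [0.0078,0.0682,0]
  angular:
    - [0,0,0]
    - [0,0,0]
    - [0,0,0]
    - [0,0,0]
    - [0,0,0]
    - [0,0,0]
    - [0,0,0]
    - [0,0,0]
  hand: [0.3,0.3,0.3,0.3,0.3,0.3,0.3,0.3]

```text
clock: 28.8
position: [0.4426, 0.0626, 0.3199]
ee_rot: [0.0, 0.02, 1.0, 0.0]
contact_force: [0.1, -0.6, -1.7]
width: 0.0385
gripper_force: 61.3
```

carry_out:
  linear:
    - [0.0078,0.0682,0]
    - [0.0078,0.0682,0]
    - [0.0078,0.0682,0]
    - [0.0078,0.0682,0]
    - [0.0078,0.0682,0]
    - [0.0078,0.0682,0]
    - [0.0078,0.0682,0]
    - [0.0078,0.0682,0]
  angular:
    - [0,0,0]
    - [0,0,0]
    - [0,0,0]
    - [0,0,0]
    - [0,0,0]
    - [0,0,0]
    - [0,0,0]
    - [0,0,0]
  hand: [0.3,0.3,0.3,0.3,0.3,0.3,0.3,0.3]

```text
clock: 29.47
position: [0.4738, 0.3355, 0.3196]
ee_rot: [-0.0, 0.02, 1.0, -0.0]
contact_force: [0.4, -0.6, -1.8]
width: 0.0391
gripper_force: 61.3
```

carry_out:
  linear:
    - [0.0078,0.0682,0]
    - [0.0078,0.0682,0]
    - [0,0,0]
    - [0,0,-0.05]
    - [0,0,-0.07]
    - [0,0,-0.05]
    - [0,0,-0.04]
    - [0,0,0]
  angular:
    - [0,0,0]
    - [0,0,0]
    - [0,0,0]
    - [0,0,0]
    - [0,0,0]
    - [0,0,0]
    - [0,0,0]
    - [0,0,0]
  hand: [0.3,0.3,0.3,0.3,0.3,0.3,0.3,0.3]

```text
clock: 30.13
position: [0.48, 0.4004, 0.21]
ee_rot: [-0.004, 0.02, 1.0, -0.003]
contact_force: [-0.4, 1.5, -2.0]
width: 0.0392
gripper_force: 61.4
```

carry_out:
  linear:
    - [0,0,-0.03]
    - [0,0,-0.02]
    - [0,0,-0.01]
    - [0,0,-0.006]
    - [0,0,0]
  angular:
    - [0,0,0]
    - [0,0,0]
    - [0,0,0]
    - [0,0,0]
    - [0,0,0]
  hand: [0.3,0.3,0.3,0.3,0.3]

```text
clock: 30.55
position: [0.4818, 0.4018, 0.1818]
ee_rot: [-0.0, 0.02, 1.0, -0.0]
contact_force: [0.2, -0.3, -1.3]
width: 0.0389
gripper_force: 61.5
```

carry_out:
  linear:
    - [0,0,-0.002]
    - [0,0,-0.002]
    - [0,0,0]
    - [0,0,0]
    - [0,0,0]
    - [0,0,0]
    - [0,0,0.03]
    - [0,0,0.06]
  angular:
    - [0,0,0]
    - [0,0,0]
    - [0,0,0]
    - [0,0,0]
    - [0,0,0]
    - [0,0,0]
    - [0,0,0]
    - [0,0,0]
  hand: [0.3,0.3,0.3,0.8,0.8,0.8,0.8,0.8]

```text
clock: 31.22
position: [0.4804, 0.401, 0.2218]
ee_rot: [-0.003, 0.02, 1.0, -0.002]
contact_force: [-0.1, 0.4, -0.6]
width: 0.0681
gripper_force: 0.0
```

carry_out:
  linear:
    - [0,0,0.07]
    - [0,0,0.07]
    - [0,0,0.07]
    - [0.0035,-0.0735,0]
    - [0.0035,-0.0735,0]
    - [0.0035,-0.0735,0]
    - [0.0035,-0.0735,0]
    - [0.0035,-0.0735,0]
  angular:
    - [0,0,0]
    - [0,0,0]
    - [0,0,0]
    - [0,0,-1]
    - [0,0,-1]
    - [0,0,-1]
    - [0,0,-1]
    - [0,0,-1]
  hand: [0.8,0.8,0.8,0.8,0.8,0.8,0.8,0.8]

```text
clock: 31.88
position: [0.4901, 0.2167, 0.3302]
ee_rot: [0.0, 0.22, 0.976, 0.0]
contact_force: [-0.4, -0.0, -0.1]
width: 0.0684
gripper_force: 0.0
```

carry_out:
  linear:
    - [0.0035,-0.0735,0]
    - [0.0035,-0.0735,0]
    - [0.0035,-0.0735,0]
    - [0.0035,-0.0735,0]
    - [0.0035,-0.0735,0]
    - [0.0035,-0.0735,0]
    - [0.0035,-0.0735,0]
    - [0.0035,-0.0735,0]
  angular:
    - [0,0,-1]
    - [0,0,-1]
    - [0,0,-1]
    - [0,0,-1]
    - [0,0,-1]
    - [0,0,-1]
    - [0,0,-1]
    - [0,0,-1]
  hand: [0.6,0.6,0.6,0.6,0.6,0.6,0.6,0.6]

```text
clock: 32.55
position: [0.5041, -0.0776, 0.3302]
ee_rot: [0.001, 0.516, 0.857, 0.0]
contact_force: [0.5, -0.6, -0.1]
width: 0.0509
gripper_force: 0.0
```

carry_out:
  linear:
    - [0.0035,-0.0735,0]
    - [0.0035,-0.0735,0]
    - [0.0035,-0.0735,0]
    - [0.0035,-0.0735,0]
    - [0.0035,-0.0735,0]
    - [0.0035,-0.0735,0]
    - [0.0035,-0.0735,0]
    - [0,0,0]
  angular:
    - [0,0,-1]
    - [0,0,-1]
    - [0,0,-1]
    - [0,0,-1]
    - [0,0,-1]
    - [0,0,-1]
    - [0,0,-1]
    - [0,0,0]
  hand: [0.6,0.6,0.6,0.6,0.6,0.6,0.6,0.6]

```text
clock: 33.22
position: [0.517, -0.3398, 0.3298]
ee_rot: [0.003, 0.733, 0.68, -0.001]
contact_force: [-0.4, 0.2, 0.6]
width: 0.0509
gripper_force: 0.0
```

```bash
python3 - <<'E'
from seg import *
from scipy.spatial.transform import Rotation as R
T=snap("top","pics/t10_raw.png")
s=manip.get_state(); r=R.from_quat(np.roll(s["ee_rot"],-1)).as_matrix(); print(s["position"],np.degrees(np.arctan2(r[1,1],r[0,1])),s["qpos"],s["width"])
cv2.imwrite("pics/t10.png",cv2.resize(T[60:300,60:420],(800,533),interpolation=cv2.INTER_CUBIC))
E
```

```text
[ 0.51665255 -0.33665227  0.32957944] -4.178552593463891 [-6.90047440e-01  3.85432602e-01  1.53134297e+00 -8.02073395e-04
  1.22299565e+00 -6.16844379e-01] 0.05145250243551514
```

View pics/t10.png

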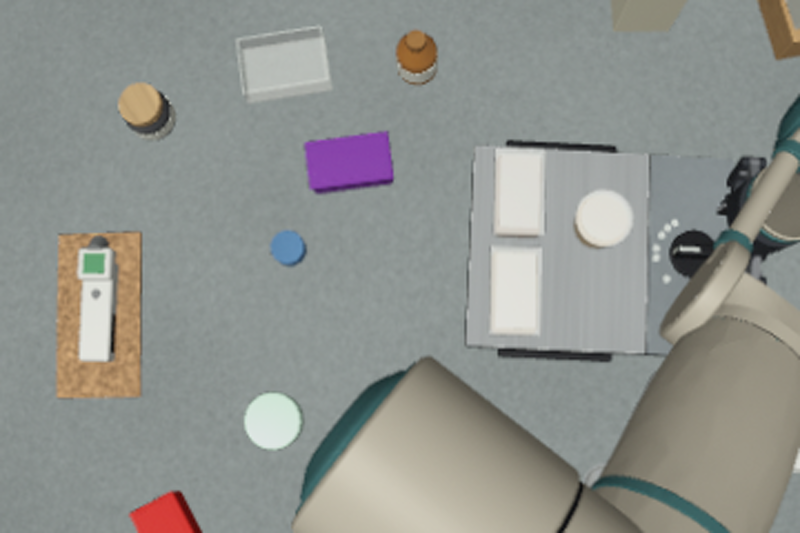

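The wand lies right way up on its mat at (96,300), the tubs stand on the plate, and the dial pointer at (690,250) is at two dots with the tool aligned over it. I lower by 105 mm, grip and turn it back.

carry_out:
  linear:
    - [0,0,-0.04]
    - [0,0,-0.05]
    - [0,0,-0.05]
    - [0,0,-0.04]
    - [0,0,-0.03]
    - [0,0,0]
    - [0,0,0]
    - [0,0,0]
  angular:
    - [0,0,0]
    - [0,0,0]
    - [0,0,0]
    - [0,0,0]
    - [0,0,0]
    - [0,0,0]
    - [0,0,0]
    - [0,0,0]
  hand: [0.6,0.6,0.6,0.6,0.6,0.6,0.1,0.1]
  force: 40

```text
clock: 33.93
position: [0.5172, -0.3327, 0.2259]
ee_rot: [0.001, 0.731, 0.683, 0.0]
contact_force: [0.0, 0.3, -0.5]
width: 0.0278
gripper_force: 0.0
```

carry_out:
  linear:
    - [0,0,0]
    - [0,0,0]
    - [0,0,0]
    - [0,0,0]
    - [0,0,0]
  angular:
    - [0,0,0]
    - [0,0,0]
    - [0,0,0]
    - [0,0,0]
    - [0,0,0]
  hand: [0.1,0.1,0.1,0.1,0.1]

```text
clock: 34.35
position: [0.5175, -0.3332, 0.2265]
ee_rot: [0.002, 0.731, 0.682, 0.001]
contact_force: [2.1, 2.1, 6.8]
width: 0.0129
gripper_force: 41.7
```

carry_out:
  linear:
    - [0,-0.0022,0]
    - [0,-0.0022,0]
    - [0,-0.0022,0]
    - [0,0,0]
    - [0,0,0]
    - [0,0,0]
    - [0,0,0]
    - [0,0,0]
  angular:
    - [0,0,0.8]
    - [0,0,0.8]
    - [0,0,0.8]
    - [0,0,0.8]
    - [0,0,0.8]
    - [0,0,0.8]
    - [0,0,0.8]
    - [0,0,0.8]
  hand: [0.1,0.1,0.1,0.1,0.1,0.1,0.1,0.1]

```text
clock: 35.02
position: [0.5163, -0.3346, 0.2265]
ee_rot: [-0.001, 0.533, 0.846, 0.001]
contact_force: [-1.4, 7.7, 10.8]
width: 0.0129
gripper_force: 42.5
```

carry_out:
  linear:
    - [0,0,0]
    - [0,0,0]
    - [0,0,0]
    - [0,0,0]
    - [0,0,0]
    - [0,0,0]
  angular:
    - [0,0,0.8]
    - [0,0,0.8]
    - [0,0,0.8]
    - [0,0,0.8]
    - [0,0,0.2]
    - [0,0,0]
  hand: [0.1,0.1,0.1,0.1,0.1,0.1]

```text
clock: 35.52
position: [0.5157, -0.335, 0.2265]
ee_rot: [-0.002, 0.415, 0.91, 0.001]
contact_force: [-4.5, 5.9, 12.2]
width: 0.0131
gripper_force: 42.5
```

carry_out:
  linear:
    - [0,0,0]
    - [0,0,0]
    - [0,0,0]
    - [0,0,0]
    - [0,0,0.04]
    - [0,0,0.07]
    - [0,0,0.07]
    - [0,0,0.07]
  angular:
    - [0,0,0]
    - [0,0,0]
    - [0,0,0]
    - [0,0,0]
    - [0,0,0]
    - [0,0,0]
    - [0,0,0]
    - [0,0,0]
  hand: [0.1,0.6,0.6,0.6,0.6,0.6,0.6,0.6]

```text
clock: 36.18
position: [0.5165, -0.3366, 0.3505]
ee_rot: [-0.001, 0.415, 0.91, 0.0]
contact_force: [0.8, -1.6, -0.2]
width: 0.0514
gripper_force: 0.0
```

carry_out:
  linear:
    - [0,0.07,0.04]
    - [0,0.07,0.04]
    - [0,0.07,0]
    - [0,0.07,0]
    - [0,0.07,0]
    - [0,0.07,0]
    - [0,0.07,0]
    - [0,0.07,0]
  angular:
    - [0,0,0]
    - [0,0,0]
    - [0,0,0]
    - [0,0,0]
    - [0,0,0]
    - [0,0,0]
    - [0,0,0]
    - [0,0,0]
  hand: [0.6,0.6,0.6,0.6,0.6,0.6,0.6,0.6]

```text
clock: 36.85
position: [0.5165, -0.055, 0.3897]
ee_rot: [0.0, 0.415, 0.91, -0.0]
contact_force: [-0.6, -0.4, 0.3]
width: 0.051
gripper_force: 0.0
```

carry_out:
  linear:
    - [0,0.07,0]
    - [0,0.07,0]
    - [0,0.07,0]
    - [0,0.07,0]
    - [0,0,0]
    - [0,0,0]
    - [0,0,0]
  angular:
    - [0,0,0]
    - [0,0,0]
    - [0,0,0]
    - [0,0,0]
    - [0,0,0]
    - [0,0,0]
    - [0,0,0]
  hand: [0.6,0.6,0.6,0.6,0.6,0.6,0.6]

```text
clock: 37.43
position: [0.5168, 0.0834, 0.3895]
ee_rot: [0.0, 0.415, 0.91, -0.0]
contact_force: [-0.0, -0.2, -1.2]
width: 0.0513
gripper_force: 0.0
```

```bash
python3 - <<'E'
from seg import *
T=snap("top","pics/t11_raw.png"); cv2.imwrite("pics/t11.png",cv2.resize(T[100:260,60:420],(800,356),interpolation=cv2.INTER_CUBIC)); print(manip.get_state()["position"])
E
```

```text
[0.51684694 0.08282976 0.38956476]
```

View pics/t11.png

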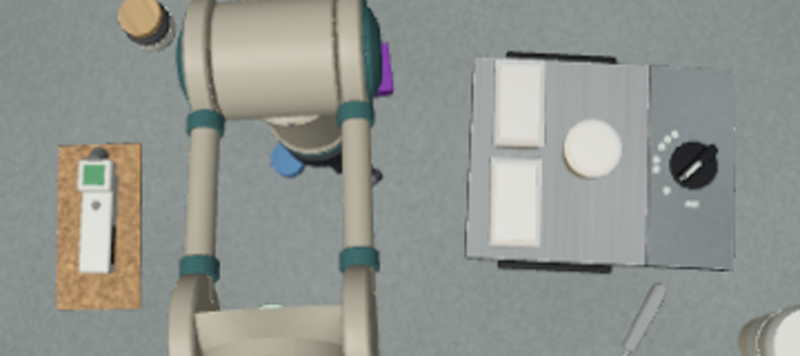

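The final picture shows the dial pointer toward the single dot at (680,178) and the wand right way up on its mat. The soup was nudged about 2 cm to (593,149) but stands upright inside the plate, clear of the tubs. Handing in.

```bash
python3 - <<'E'
from seg import *
T=cv2.imread("pics/t11_raw.png"); x=[60+560/2.222,100+108/2.222,60+630/2.222,100+190/2.222]
b=blobs(T,{"s":tuple(v*1.5625 for v in x)})["s"]; p=onz("top",*b[1],.095)[:2]; d=p-[.529,-.172]; print(p,"plate frame",.9973*d[0]-.0732*d[1],.0732*d[0]+.9973*d[1], b[2])
print(manip.sign_off())
E
```

```text
[ 0.53325559 -0.20338436] plate frame 0.006541438449586398 -0.03098811179953269 433.0
the job is handed in; nothing more can be done
None
```

The job is handed in and no verdict came back: the soup and both rectangular tubs stand on the plate, the dial went to two dots and is now at one, and the thermometer was held on the soup lid for over two seconds and is back right way up on its mat.

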